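# Refit the filters of the home cinema's cooling unit

### The job

Turn the cooling unit's fan dial fully anticlockwise to its stop and leave it off while you fit every filter cartridge from the mat, each in a bay of its own: hook the thin tongue under the lip at the robot's end of the bay, then swing the heel down until the filter lies flat on the bay floor. With all of them home, turn the dial back up exactly four clicks (four marks from the stop), and leave the remote, the tumbler and the bowl where they are.

Things in the scene. Friction and masses are not known exactly. Their poses are not given: they have to be found in the camera images.
- filter0: loose grey filter cartridge, one of 3 or 4 alike (absent: None), 120 g, 96 (x) x 66 (y), lies handle up. Origin: centre of underside; x from tongue end (-48) to heel end (+48), z up. Tongue x -48 to -22, 5 thick; body x -22 to 48, 14 thick, pale pleat stripes. Handle: upright rib x -10 to 30, 16 wide in y, on the middle, top at z = 48: pinch its 16 mm width
- filter0_tongue (a point): middle of the bottom edge at the thin tongue end of filter0 (its x = -48, y = 0, z = 0); axes as filter0
- filter1: loose grey filter cartridge, one of 3 or 4 alike (absent: None), 120 g, 96 (x) x 66 (y), lies handle up. Origin: centre of underside; x from tongue end (-48) to heel end (+48), z up. Tongue x -48 to -22, 5 thick; body x -22 to 48, 14 thick, pale pleat stripes. Handle: upright rib x -10 to 30, 16 wide in y, on the middle, top at z = 48: pinch its 16 mm width
- filter1_tongue (a point): middle of the bottom edge at the thin tongue end of filter1 (its x = -48, y = 0, z = 0); axes as filter1
- filter2: loose grey filter cartridge, one of 3 or 4 alike (absent: None), 120 g, 96 (x) x 66 (y), lies handle up. Origin: centre of underside; x from tongue end (-48) to heel end (+48), z up. Tongue x -48 to -22, 5 thick; body x -22 to 48, 14 thick, pale pleat stripes. Handle: upright rib x -10 to 30, 16 wide in y, on the middle, top at z = 48: pinch its 16 mm width
- filter2_tongue (a point): middle of the bottom edge at the thin tongue end of filter2 (its x = -48, y = 0, z = 0); axes as filter2
- filter3: loose grey filter cartridge, one of 3 or 4 alike (absent: None), 120 g, 96 (x) x 66 (y), lies handle up. Origin: centre of underside; x from tongue end (-48) to heel end (+48), z up. Tongue x -48 to -22, 5 thick; body x -22 to 48, 14 thick, pale pleat stripes. Handle: upright rib x -10 to 30, 16 wide in y, on the middle, top at z = 48: pinch its 16 mm width
- filter3_tongue (a point): middle of the bottom edge at the thin tongue end of filter3 (its x = -48, y = 0, z = 0); axes as filter3
- unit: fixed dark steel cooling unit, 160 (x) x 420 (y) x 65 high, to the robot's left or right; origin at the centre of its underside, x pointing away from the robot apart from a small yaw. Its deck (z = 65) has four like, open bays in a row at y = -170, -90, -10 and +70, and the dial at y = +158
- bay0 (a point): centre of the floor of bay 0 (axes as the unit; floor 45 above the console). Every bay: 102 long (x -51 to 51), 72 wide (y -36 to 36), 20 deep below the deck, upright walls. At its -x end, nearest the robot, an aluminium lip as wide as the bay and flush with the deck overhangs 14 (x -51 to -37), 5 thick, 15 clear under it
- bay1 (a point): centre of the floor of bay 1, shaped as bay 0. The opening beside the lip is 88 long, shorter than a filter: with the filter tilted 20 to 28 degrees heel-up the tongue slides under the lip, then the heel swings down and it lies flat on the floor. Nothing snaps; weight holds it
- bay2 (a point): centre of the floor of bay 2, shaped as bay 0. Any filter fits any bay, tongue to the lip; with three filters one bay stays empty
- bay3 (a point): centre of the floor of bay 3, shaped as bay 0
- dial (a joint): fan dial angle in rad: 0 at its stop (fully anticlockwise from above, off), growing clockwise to 2.8. One click = one mark of the white scale on the deck = 0.35 rad; marks 0 to 8, the stop mark longest. No detent is felt: it turns smoothly against about 0.04 N m of friction and stays where left
- dial_axis (a point): on the dial's upright axis at the height to grip, 102 above the console; axes as the unit. Black 44 mm disc with an upright bar grip 42 long x 14 wide, 77 to 109 above the console. At 0 the bar lies along the unit's x and the white line on its top points to the unit's -x; at value a it is turned clockwise by a
- mat: fixed dark rubber service mat, 300 (x) x 270 (y) x 4 thick, on the other side of the console from the unit; the filters start on it. Origin: centre of its underside
- remote: bystander: white remote control lying flat, 160 x 46 x 18, origin at the centre of its underside
- tumbler: bystander: steel tumbler, 76 across, 100 high, origin at the centre of its underside
- bowl: bystander: white snack bowl, 120 across, 55 high, origin at the centre of its underside

How it is judged:
By the outcome, as a careful person would: the job done as asked, in the order asked, and still so for the second after the job is handed in, with the robot touching nothing.
Of filter0, filter1, filter2, filter3 only 3 to 4 are there at a start; the rules pass over those that are not, and their reading is None.
At some moment in a run one of filter0, filter1, filter2, filter3 may be knocked a few centimetres aside while the robot is not near it.
Once in a run the grip may slacken for a moment while it holds something.
It also fails if it takes over 210 s, if anything falls off the work surface, if the arm or the gripper's body presses on something with over 40 N, if the wrist force passes 120 N, or if a joint passes its speed limit or range.

### The arm

A 6-joint arm with a two-finger parallel gripper is mounted at the origin on the work surface. World frame = base frame: x ahead of the robot, y to its left, z up, the work surface at z = 0. Lengths are in m, angles in degrees, forces in N, time in s.
With the tool pointing down it reaches from about 0.325 to 0.75 m from the base axis. Payload 7.6 kg.
Tool frame: the origin (TCP) lies at the very end of the fingers, on their centre line; the grasp point (between the pads) lies 19 mm behind it (bot.hold_point_z is the distance from the TCP to the grasp point, in m); z points along the fingers, y is the direction in which the jaws open and shut (so a half turn about z gives the same grasp; the last joint's range is limited). The gripper opens to 85 mm and grips with 20 to 120 N. Pads are 22 mm wide; open, the fingers measure 114 mm over their backs; the gripper's body (76 mm by 85 mm) begins 54 mm behind the grasp point. The pads swing forward as they close: fully open they stand 13 mm farther back than shut.
Start: joints at [59.055, 2.991, 80.254, -0, 96.75, -4.028], TCP at [0.238, 0.468, 0.231] pointing down, gripper open.
Joint ranges: [-166.34, 166.34], [-52.06, 124.39], [6.96, 135.62], [-60.46, 240.46], [14.63, 156.25], [-167.68, 167.68]. Speed limits (degrees/s): [147.25, 147.25, 172.46, 180, 180, 180].

### API

Orientations are given as [roll, pitch, yaw] about the fixed x, y, z axes, in that order (R = Rz(yaw) Ry(pitch) Rx(roll)).
In Python, from station import bot gives the robot as it stands.
- The arm moves only by the tool move_arm, never from a script. Its argument "deltas" is a list of rows, each a list of 4 numbers: the shift along the tool's x, y, z in mm, then the turn about the tool's z in degrees. In form: [[dx, dy, dz, roll], ...]. A call has 1 to 10 rows; each row is the pose to reach, as a shift and turn from the pose commanded when the call began, along the tool's axes at that moment; what a row does not reach only later rows make up. A row lasts 1/12 s, in which the tool goes at most 41.7 mm and 7.16 degrees, less where a joint would pass 70% of its speed; a pose out of reach is approached as far as the arm can. A call with a gripper value outside its range is refused whole. "jaw" is the closure in counts, from 0 (fully open) to 255 (shut), set as the call begins (left out, the last holds). The fingers move at their own pace and stop on an object; "force" is the grip in N (left out, the last holds). Time passes only in rows, so rows that repeat a pose let the fingers close. It gives the time, the measured TCP pose, the force and the opening at its end, in the units of the state.
- bot.sense(): the state, without advancing time (a new reading comes with each control period).
- bot.capture(name): name is "scene" or "top" or "wrist"; returns a dict with "frame" (420x560x3 uint8, red, green, blue), "fovy" (degrees; the focal length in pixels is half the picture's height over the tangent of half this angle, whatever the lens; pixels are square), "cx", "cy" (the principal point, pixels), "extrinsics" (4x4, takes a point from camera to world coordinates); the wrist camera has in their place "hand_eye" (4x4, takes a point from camera to tool coordinates, whose origin is the TCP and whose axes are the flange's). Camera axes: x right, y down, z forward; pixel columns grow to the right and rows downward; lengths in m; the calibration is good to about 2 mm. A picture is of the moment at which its call begins: read the wrist's pose just before it. There is no depth.
- bot.finish_job(): hands the job in, once; it reports no verdict.
The state is a dict: "t": time; "q": joint angles; "joint_velocities": joint speeds; "joint_efforts": joint torques, N m; "tool_pos": TCP position; "eef_rot": TCP orientation; "force": force on the tool from outside, world axes, zero at the start; "moment": the same for the moment, N m; "opening": finger opening in m.
Only numpy, scipy, OpenCV 4.12 (cv2) and the standard library are available. Lean on these libraries where they do the work, as an engineer would, in place of code of your own. Each camera call takes 0.05 s, during which the arm holds its last target. There are 200 camera calls.

## Working session

There is one attempt and no reset: what is moved stays moved. The work goes in short steps, Python scripts to look and compute and a tool call to move; the robot and the scene stay as the last step left them, time stands still between calls to the robot, and variables do not carry over. Pictures are saved under pics/ and viewed, about 12 in all and at most 16, crops included, and the job is handed in when it is done.

Besides the shell and the picture viewer there is one more tool, called after "Call:" as name([rows], argument=value, ...), one row to a line, values as JSON. move_arm: Moves the arm, as the interface text tells. Its arguments: {"type":"object","properties":{"deltas":{"type":"array"},"jaw":{"type":"number"},"force":{"type":"number"}},"required":["deltas"]}

```bash
ls; mkdir -p pics; cat > h.py <<'E'
import numpy as np, cv2
from scipy.spatial.transform import Rotation as R
from station import bot
def cap(name,fn=None):
    s=bot.sense(); c=bot.capture(name); im=cv2.cvtColor(c["frame"],cv2.COLOR_RGB2BGR)
    if fn: cv2.imwrite("pics/"+fn,im)
    if name=="wrist":
        T=np.eye(4); T[:3,:3]=R.from_euler('xyz',s["eef_rot"],degrees=True).as_matrix(); T[:3,3]=s["tool_pos"]
        E=T@np.array(c["hand_eye"])
    else: E=np.array(c["extrinsics"])
    f=im.shape[0]/2/np.tan(np.radians(c["fovy"])/2)
    return im,(f,c["cx"],c["cy"],E)
def ray(cal,u,v,z):
    f,cx,cy,E=cal; d=E[:3,:3]@np.array([(u-cx)/f,(v-cy)/f,1]); o=E[:3,3]
    return o+d*(z-o[2])/d[2]
def proj(cal,p):
    f,cx,cy,E=cal; q=E[:3,:3].T@(np.array(p)-E[:3,3]); return q[0]/q[2]*f+cx,q[1]/q[2]*f+cy
E
python3 - <<'E'
from h import *
for n in("top","scene"):
    im,c=cap(n,n+"0.png"); print(n,c[0],c[1:3],np.round(c[3],3).tolist())
s=bot.sense(); print({k:np.round(v,3).tolist() for k,v in s.items()})
E
```

```text
pics
top 410.4645529888099 (277.21141164701055, 207.8383790553031) [[0.023, -0.989, 0.149, 0.456], [-1.0, -0.021, 0.016, -0.022], [-0.012, -0.15, -0.989, 1.042], [0.0, 0.0, 0.0, 1.0]]
scene 478.89467802727614 (278.715197234268, 213.26255215279545) [[0.471, 0.715, -0.516, 1.184], [0.882, -0.371, 0.29, -0.341], [0.016, -0.592, -0.806, 1.04], [0.0, 0.0, 0.0, 1.0]]
{'t': 0.1, 'q': [59.055, 3.025, 80.307, 0.0, 96.75, -4.027], 'joint_velocities': [-0.054, -0.106, -0.128, -0.082, -0.132, 0.053], 'joint_efforts': [0.002, -38.258, -36.098, -0.0, 0.005, -0.0], 'tool_pos': [0.238, 0.468, 0.231], 'eef_rot': [-179.918, -0.006, 153.082], 'force': [-0.156, -0.397, -0.203], 'moment': [0.023, 0.023, 0.001], 'opening': 0.086}
```

View pics/top0.png

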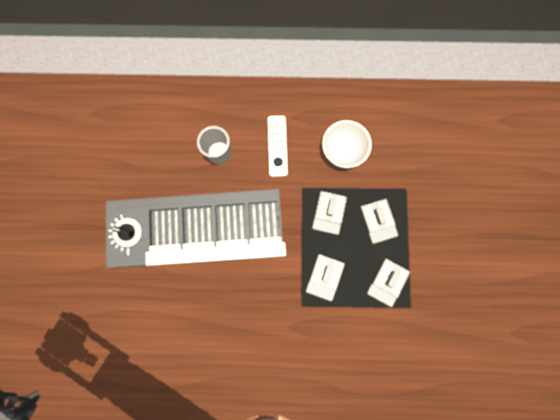

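View pics/scene0.png

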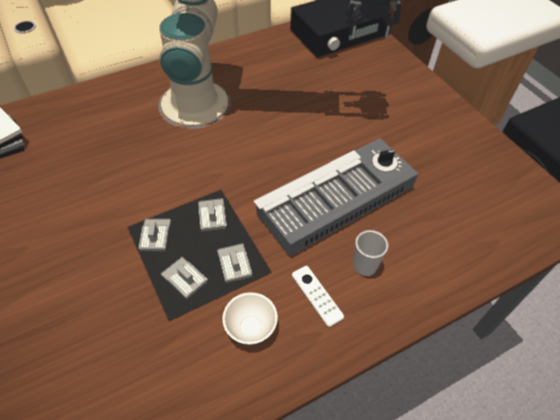

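```bash
python3 - <<'E'
from h import *
im=cv2.imread("pics/top0.png")
a=cv2.resize(im[180:315,95:290],(780,540),interpolation=cv2.INTER_CUBIC)
b=cv2.resize(im[180:315,295:415],(480,540),interpolation=cv2.INTER_CUBIC)
cv2.imwrite("pics/a.png",a);cv2.imwrite("pics/b.png",b)
E
```

```text
(no output)
```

View pics/a.png

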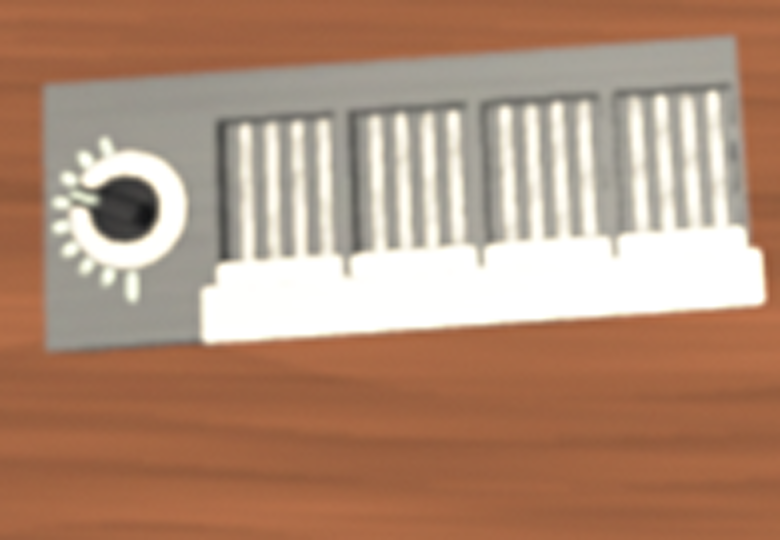

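View pics/b.png

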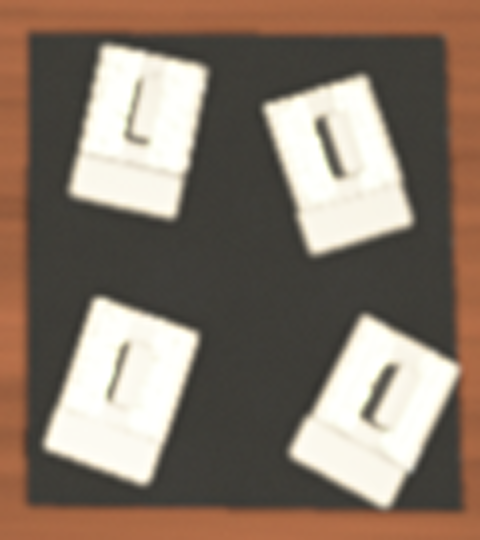

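```bash
python3 - <<'E'
from h import *
im,c=cap("top")
P=lambda x,y,z:ray(c,95+(x+.5)/4-.5,180+(y+.5)/4-.5,z)
fl,fr,nl,nr=P(44,86,.065),P(735,37,.065),P(47,350,.065),P(765,303,.065)
d=P(132,208,.077);print("corners",np.round([fl,fr,nl,nr],4).tolist())
print("len far",np.linalg.norm(fl-fr),"x",np.linalg.norm(fl-nl),"yaw",np.degrees(np.arctan2(*(fl-fr)[[1,0]]))-90, np.degrees(np.arctan2(*(fl-nl)[[1,0]])))
sc=[P(132,288,.065)[:2],P(108,277,.065)[:2],P(88,266,.065)[:2],P(67,248,.065)[:2],P(61,226,.065)[:2],P(60,203,.065)[:2],P(67,178,.065)[:2],P(84,158,.065)[:2],P(106,147,.065)[:2]]
A=np.c_[2*np.array(sc[1:]),np.ones(8)];x=np.linalg.lstsq(A,(np.array(sc[1:])**2).sum(1),rcond=None)[0];print("dial fit",x[:2],"r",np.sqrt(x[2]+x[0]**2+x[1]**2),"disc c",d)
for m in sc: v=m-x[:2];print(round(np.degrees(np.arctan2(v[1],v[0])),1),end=" ")
v=P(85,197,.109)[:2]-x[:2];print("line",np.degrees(np.arctan2(v[1],v[0])))
g=cv2.cvtColor(im,cv2.COLOR_BGR2HSV);m=((g[...,2]>105)&(g[...,1]<90)).astype(np.uint8)*255
m[:182]=0;m[310:]=0;m[:,:298]=0;m[:,415:]=0
m=cv2.morphologyEx(m,cv2.MORPH_CLOSE,np.ones((5,5)))
for k in cv2.findContours(m,cv2.RETR_EXTERNAL,cv2.CHAIN_APPROX_NONE)[0]:
    if cv2.contourArea(k)<200: continue
    r=cv2.minAreaRect(k);b=cv2.boxPoints(r)
    q=np.array([ray(c,u,v,.014)[:2] for u,v in b]);ctr=q.mean(0)
    e=[q[1]-q[0],q[2]-q[1]];L=[np.linalg.norm(i) for i in e];l=e[int(np.argmax(L))];l=l*np.sign(l[0])
    print("filter",np.round(r[0],1),np.round(ctr,4),np.round(L,4),"yaw",round(np.degrees(np.arctan2(l[1],l[0])),1))
print(c[3][:3,3])
E
```

```text
corners [[0.6114, 0.4099, 0.065], [0.6502, -0.0084, 0.065], [0.4533, 0.3945, 0.065], [0.4904, -0.0297, 0.065]]
len far 0.4200100904153396 x 0.1588620978167523 yaw 5.294131551604536 5.545253664671644
dial fit [0.53777214 0.35373045] r 0.04085507273881184 disc c [0.53752998 0.34593734 0.077     ]
-171.6 168.9 149.3 125.3 105.8 86.0 64.3 42.9 22.4 line 69.72114831716085
filter [388.4 282.7] [ 0.4314 -0.2832] [0.1044 0.0733] yaw -28.8
filter [324.9 277.3] [ 0.441  -0.1273] [0.1034 0.0726] yaw -18.5
filter [379.4 220.7] [ 0.5844 -0.2632] [0.0739 0.1026] yaw 16.1
filter [329.3 212.4] [ 0.6028 -0.1375] [0.1039 0.0727] yaw -11.8
[ 0.45616565 -0.0221132   1.04157999]
```

```bash
cat >> h.py <<'E'
def go(x,y,z,yaw):
    s=bot.sense(); Rm=R.from_euler('xyz',s["eef_rot"],degrees=True).as_matrix()
    d=Rm.T@(np.array([x,y,z])-s["tool_pos"])*1000
    r=-(yaw-s["eef_rot"][2]); r=(r+180)%360-180
    print("delta",np.round(d,1),"roll",round(r,1),"at",np.round(s["tool_pos"],4),"rot",np.round(s["eef_rot"],2),"q6",round(s["q"][5],1),"t",s["t"],"F",np.round(s["force"],1),"open",round(s["opening"],4))
UC=np.array([.5511,.1934]);UY=5.3
def U(x,y):
    a=np.radians(UY);return UC+np.array([x*np.cos(a)-y*np.sin(a),x*np.sin(a)+y*np.cos(a)])
E
python3 -c "
from h import *
p=U(0,.158);print(p);go(p[0],p[1],.25,69.5)"
```

```text
[0.53650545 0.3507245 ]
delta [-319.6   30.8  -19.4] roll 83.6 at [0.2375 0.4679 0.2307] rot [-1.7993e+02 -1.0000e-02  1.5308e+02] q6 -4.0 t 0.15 F [0.8 0.  0.4] open 0.0856
```

Call:
move_arm([
  [-320,31,-20,70],
  [-320,31,-20,70],
  [-320,31,-20,70],
  [-320,31,-20,70],
  [-320,31,-20,70],
  [-320,31,-20,70],
  [-320,31,-20,70],
  [-320,31,-20,70],
  [-320,31,-20,70],
  [-320,31,-20,70],
], jaw=0)

```text
t: 0.98
tool_pos: [0.5386, 0.3495, 0.2499]
eef_rot: [-179.9, 0.1, 82.5]
force: [0.0, 0.4, 0.5]
opening: 0.0854
```

Call:
move_arm([
  [0,0,0,7],
  [0,0,0,13.6],
  [0,0,0,13.6],
  [0,0,0,13.6],
])

```text
t: 1.32
tool_pos: [0.537, 0.3509, 0.2509]
eef_rot: [-180.0, 0.0, 69.7]
force: [0.5, -1.1, -0.0]
opening: 0.0857
```

```bash
python3 -c "
from h import *
im,c=cap('wrist','w1.png');print(c);go(.5365,.3507,.083,69.5);print(proj(c,[.5365,.3507,.109]),proj(c,[.5365,.3507,.077]))"
```

```text
(np.float64(289.7486725795862), 281.5149285234734, 212.71920406775627, array([[ 9.37487581e-01, -3.33257755e-01, -1.00281123e-01,
         5.62240560e-01],
       [-3.48018027e-01, -8.98300933e-01, -2.68214255e-01,
         4.18035111e-01],
       [-6.98146024e-04,  2.86347171e-01, -9.58125675e-01,
         3.92780878e-01],
       [ 0.00000000e+00,  0.00000000e+00,  0.00000000e+00,
         1.00000000e+00]]))
delta [ -0.3  -0.3 168. ] roll 0.2 at [0.5369 0.3509 0.251 ] rot [-1.7998e+02  2.0000e-02  6.9700e+01] q6 50.2 t 1.3667 F [-0.1  0.2 -0.2] open 0.0856
(np.float64(281.0201908710837), np.float64(200.6411124563038)) (np.float64(281.0871521784474), np.float64(193.57214823260006))
```

View pics/w1.png

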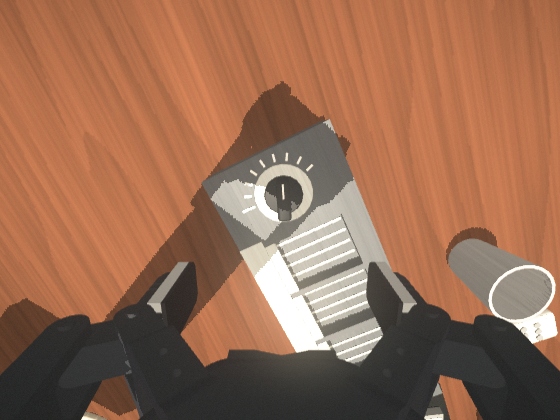

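Call:
move_arm([
  [0,0,40,0],
  [0,0,80,0],
  [0,0,120,0],
  [0,0,150,0],
  [0,0,168,0],
  [0,0,168,0],
  [0,0,168,0],
])

```text
t: 1.95
tool_pos: [0.5366, 0.3508, 0.0828]
eef_rot: [-179.9, 0.1, 69.6]
force: [0.0, -0.6, 0.0]
opening: 0.0851
```

Call:
move_arm([
  [0,0,0,0],
  [0,0,0,0],
  [0,0,0,0],
  [0,0,0,0],
  [0,0,0,0],
  [0,0,0,0],
  [0,0,0,0],
  [0,0,0,0],
], jaw=255, force=40)

```text
t: 2.62
tool_pos: [0.5383, 0.3502, 0.0842]
eef_rot: [179.8, -0.0, 69.4]
force: [4.1, -2.8, 1.9]
opening: 0.0135
```

```bash
python3 -c "
from h import *
go(.5365,.3507,.083,69.5);print(bot.sense()['moment'])"
```

```text
delta [-0.1 -1.9  1.2] roll -0.1 at [0.5383 0.3502 0.0842] rot [ 1.7983e+02 -3.0000e-02  6.9430e+01] q6 50.4 t 2.6167 F [ 4.1 -2.8  1.9] open 0.0135
[-0.46114991 -0.46095097  0.00129407]
```

Call:
move_arm([
  [0,2,0,0],
  [0,2.5,0,-6],
  [0,2.5,0,-12],
  [0,2.5,0,-18],
  [0,2.5,0,-24],
  [0,2.5,0,-30],
  [0,2.5,0,-36],
  [0,2.5,0,-42],
  [0,2.5,0,-48],
  [0,2.5,0,-54],
])

```text
t: 3.45
tool_pos: [0.538, 0.35, 0.0841]
eef_rot: [-179.8, -0.1, 123.8]
force: [-9.6, -3.5, 9.5]
opening: 0.0139
```

Call:
move_arm([
  [0,0,0,-6],
  [0,0,0,-12],
  [0,0,0,-18],
  [0,0,0,-24],
  [0,0,0,-30],
  [0,0,0,-36],
  [0,0,0,-42],
  [0,0,0,-48],
  [0,0,0,-52],
  [0,0,0,-52],
])

```text
t: 4.28
tool_pos: [0.5378, 0.3495, 0.0842]
eef_rot: [-179.9, -0.2, 175.7]
force: [-11.0, -7.1, 10.3]
opening: 0.0131
```

```bash
python3 -c "
from h import *
go(.5365,.3507,.083,185.3);print(bot.sense()['moment'])"
```

```text
delta [1.4 1.1 1.2] roll -9.6 at [0.5378 0.3495 0.0842] rot [-179.87   -0.23  175.73] q6 -56.0 t 4.2833 F [-11.   -7.1  10.3] open 0.0131
[-1.07010555  1.86420953  0.02226436]
```

Call:
move_arm([
  [1.5,1,0,-2],
  [1.5,1,0,-5],
  [1.5,1,0,-7],
  [1.5,1,0,-9],
  [1.5,1,0,-10],
  [1.5,1,0,-11],
  [1.5,1,0,-12],
  [1.5,1,0,-12],
])

```text
t: 4.95
tool_pos: [0.5378, 0.3495, 0.0842]
eef_rot: [-179.8, -0.1, -172.6]
force: [-5.6, -8.9, 9.0]
opening: 0.0136
```

```bash
python3 -c "
from h import *
go(.5365,.3507,.083,185.3);print(bot.sense()['moment'])"
```

```text
delta [1.1 1.4 1.2] roll 2.1 at [0.5378 0.3495 0.0842] rot [-1.7985e+02 -1.2000e-01 -1.7264e+02] q6 -67.6 t 4.95 F [-5.6 -8.9  9. ] open 0.0136
[-1.45102283  0.94516319 -1.19722402]
```

Call:
move_arm([
  [0,0,0,0],
  [0,0,0,0],
  [0,0,0,0],
  [0,0,0,0],
  [0,0,0,0],
], jaw=0)

```text
t: 5.37
tool_pos: [0.5378, 0.3514, 0.0832]
eef_rot: [180.0, -0.0, -172.5]
force: [-0.0, -0.2, 0.5]
opening: 0.0728
```

Call:
move_arm([
  [0,0,-40,0],
  [0,0,-80,0],
  [0,0,-120,0],
  [0,0,-120,0],
  [0,0,-120,0],
])

```text
t: 5.78
tool_pos: [0.539, 0.352, 0.2072]
eef_rot: [179.8, 0.4, -172.5]
force: [0.2, -0.1, -1.3]
opening: 0.0851
```

```bash
python3 -c "
from h import *
im,c=cap('wrist','w2.png');go(.5378,.3496,.2,185.3);u,v=proj(c,[.5378,.3496,.09]);print(u,v)
u,v=int(u),int(v);cv2.imwrite('pics/w2c.png',cv2.resize(im[max(v-80,0):v+80,u-110:u+110],None,fx=3.5,fy=3.5,interpolation=cv2.INTER_CUBIC))"
```

```text
delta [ 0.6 -1.8  4.2] roll 2.2 at [0.5382 0.3515 0.2042] rot [ 1.7995e+02  1.1000e-01 -1.7250e+02] q6 -67.6 t 5.8333 F [ 0.9  0.3 -0.4] open 0.0854
279.98701224921814 205.94845419931798
```

View pics/w2c.png

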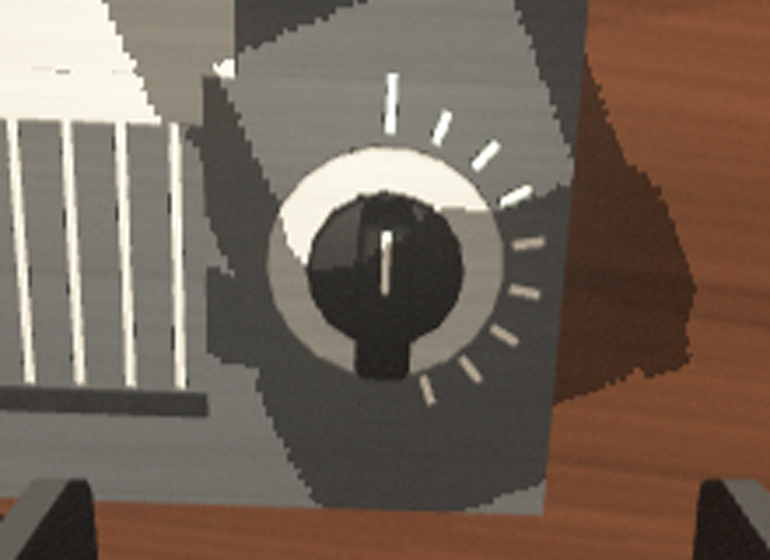

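```bash
python3 -c "
from h import *
go(.47,-.2,.30,185.3)"
```

```text
delta [ 139.4 -537.8  -96.6] roll 2.2 at [0.5382 0.3515 0.2042] rot [ 1.7995e+02  1.1000e-01 -1.7250e+02] q6 -67.6 t 5.8333 F [ 0.9  0.3 -0.4] open 0.0854
```

Call:
move_arm([
  [139,-538,-97,2.2],
  [139,-538,-97,2.2],
  [139,-538,-97,2.2],
  [139,-538,-97,2.2],
  [139,-538,-97,2.2],
  [139,-538,-97,2.2],
  [139,-538,-97,2.2],
  [139,-538,-97,2.2],
  [139,-538,-97,2.2],
  [139,-538,-97,2.2],
])

```text
t: 6.67
tool_pos: [0.4867, -0.0579, 0.2733]
eef_rot: [179.9, -0.2, -174.7]
force: [0.9, 0.5, 0.9]
opening: 0.0853
```

```bash
python3 -c "
from h import *
go(.47,-.2,.30,185.3)"
```

```text
delta [  29.9 -139.9  -26.8] roll 0.0 at [ 0.4867 -0.0579  0.2733] rot [ 179.94   -0.18 -174.7 ] q6 -106.4 t 6.6667 F [0.9 0.5 0.9] open 0.0853
```

Call:
move_arm([
  [30,-140,-27,0],
  [30,-140,-27,0],
  [30,-140,-27,0],
  [30,-140,-27,0],
  [30,-140,-27,0],
  [30,-140,-27,0],
])

```text
t: 7.17
tool_pos: [0.4705, -0.1991, 0.3]
eef_rot: [179.9, -0.1, -174.8]
force: [-1.0, 0.1, -0.8]
opening: 0.0856
```

```bash
cat > filt.py <<'E'
from h import *
def filters(fn):
    im,c=cap('wrist',fn); f,cx,cy,E=c
    g=cv2.cvtColor(im,cv2.COLOR_BGR2HSV)
    hull=np.array([proj(c,[x,y,.004]) for x,y in MAT],np.float32)
    mm=np.zeros(im.shape[:2],np.uint8);cv2.fillConvexPoly(mm,cv2.convexHull(hull.astype(np.int32)),255)
    m=((g[...,2]>95)&(g[...,1]<90)).astype(np.uint8)*255&mm
    m=cv2.morphologyEx(m,cv2.MORPH_CLOSE,np.ones((7,7)))
    out=[]
    for k in cv2.findContours(m,cv2.RETR_EXTERNAL,cv2.CHAIN_APPROX_NONE)[0]:
        if cv2.contourArea(k)<1200: continue
        # undo perspective first: contour onto z=14 mm
        q=np.array([ray(c,u,v,.012)[:2] for u,v in k[:,0]],np.float32)
        r=cv2.minAreaRect(q*1000);b=cv2.boxPoints(r)/1000
        px=[proj(c,[x,y,.012]) for x,y in b]
        o=b.mean(0);e=[b[1]-b[0],b[2]-b[1]];L=np.array([np.linalg.norm(i) for i in e]);l=e[int(np.argmax(L))];l=l*np.sign(l[0]);l/=np.linalg.norm(l)
        P=np.array([ray(c,u,v,.018 if (bb-o)@l>0 else .009)[:2] for (u,v),bb in zip(px,b)])
        o=P.mean(0);hx=np.ptp((P-o)@l);hy=np.ptp((P-o)@np.array([-l[1],l[0]]))
        out.append((o,np.degrees(np.arctan2(l[1],l[0])),hx,hy)); print("filter",np.round(o,4),"yaw",round(out[-1][1],1),"size",round(hx,4),round(hy,4),"px",np.round(np.mean(px,0)))
    cv2.imwrite('pics/mask.png',m); return out
MAT=[(.36,-.07),(.66,-.05),(.66,-.36),(.36,-.36)]
if __name__=="__main__":
    import sys; filters(sys.argv[1])
E
python3 filt.py w3.png; python3 -c "
from h import *
go(.47,-.2,.30,185.3)"
```

```text
filter [ 0.6034 -0.1406] yaw -11.7 size 0.0975 0.0711 px [310. 262.]
filter [ 0.5846 -0.2665] yaw 17.9 size 0.0978 0.071 px [233. 245.]
filter [ 0.4415 -0.1301] yaw -18.4 size 0.0955 0.0697 px [331. 162.]
filter [ 0.4326 -0.2862] yaw -27.6 size 0.0972 0.0686 px [224. 146.]
delta [ 0.9 -1.8  0.2] roll -0.0 at [ 0.4707 -0.1981  0.3002] rot [ 1.7988e+02 -1.3000e-01 -1.7474e+02] q6 -122.2 t 7.2167 F [-1.   0.1  0.5] open 0.0853
```

View pics/w3.png

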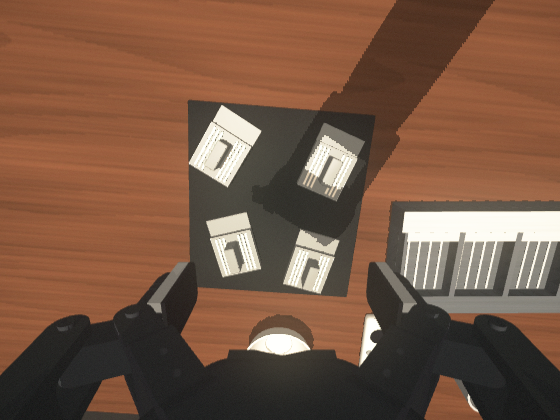

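```bash
python3 -c "
from h import *
go(.4510,-.1333,.06,161.6)"
```

```text
delta [ 13.1  65.8 240.3] roll 23.7 at [ 0.4707 -0.1981  0.3002] rot [ 1.7988e+02 -1.3000e-01 -1.7474e+02] q6 -122.2 t 7.2167 F [-1.   0.1  0.5] open 0.0853
```

Call:
move_arm([
  [13,66,20,7],
  [13,66,60,14],
  [13,66,100,21],
  [13,66,140,23.7],
  [13,66,180,23.7],
  [13,66,215,23.7],
  [13,66,240,23.7],
  [13,66,240,23.7],
  [13,66,240,23.7],
])

```text
t: 7.97
tool_pos: [0.4511, -0.1324, 0.061]
eef_rot: [180.0, -0.2, 161.7]
force: [-0.1, -0.4, -0.3]
opening: 0.0852
```

```bash
python3 -c "
from h import *
go(.4510,-.1333,.023,161.6)
im,c=cap('wrist','w4.png')"
```

```text
delta [-0.3 -0.9 38. ] roll 0.1 at [ 0.4511 -0.1324  0.061 ] rot [179.98  -0.2  161.69] q6 -92.6 t 7.9667 F [-0.1 -0.4 -0.3] open 0.0852
```

View pics/w4.png

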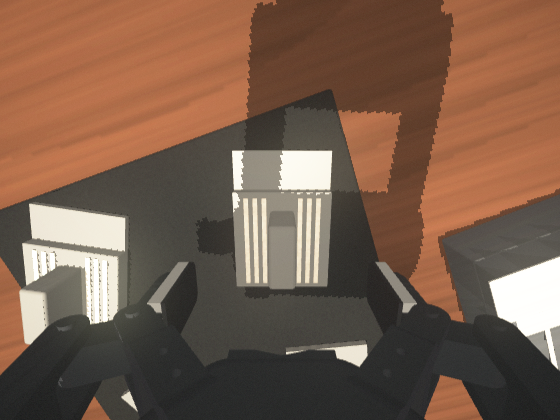

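Call:
move_arm([
  [0,-0.5,20,0],
  [0,-0.5,38,0],
  [0,-0.5,38,0],
  [0,-0.5,38,0],
])

```text
t: 8.35
tool_pos: [0.4526, -0.1344, 0.0257]
eef_rot: [180.0, 0.1, 161.6]
force: [-0.3, -0.2, -0.2]
opening: 0.0851
```

Call:
move_arm([
  [0,0,0,0],
  [0,0,0,0],
  [0,0,0,0],
  [0,0,0,0],
  [0,0,0,0],
  [0,0,0,0],
  [0,0,0,0],
  [0,0,0,0],
], jaw=255, force=25)

```text
t: 9.02
tool_pos: [0.452, -0.1344, 0.0243]
eef_rot: [180.0, 0.0, 161.6]
force: [-0.3, 0.7, 3.5]
opening: 0.0161
```

Call:
move_arm([
  [0,0,-30,0],
  [0,0,-60,0],
  [0,0,-100,0],
  [0,0,-140,0],
  [0,0,-157,0],
  [0,0,-157,0],
  [0,0,-157,0],
])

```text
t: 9.6
tool_pos: [0.4518, -0.1344, 0.181]
eef_rot: [180.0, 0.1, 161.6]
force: [0.2, -0.1, -2.1]
opening: 0.0157
```

```bash
python3 -c "
from h import *
p=U(-.068-.038,.07);print(p)
go(p[0],p[1],.18,185.4)
im,c=cap('wrist','w5.png')"
```

```text
[0.43908724 0.25330945]
delta [134.6 363.8   0.9] roll -23.8 at [ 0.4518 -0.1344  0.181 ] rot [1.8000e+02 5.0000e-02 1.6158e+02] q6 -92.6 t 9.6 F [ 0.2 -0.1 -2.1] open 0.0157
```

View pics/w5.png

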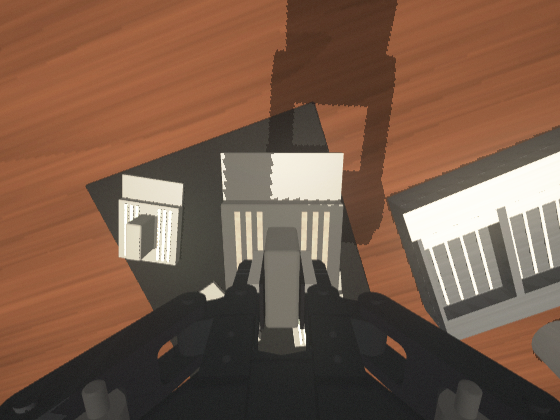

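```bash
cat >> h.py <<'E'
def tool_tongue(c,a,b,E=None):
    # two front tongue corners (px) of known width 66 mm -> tool-frame midpoint
    he=np.array(bot.capture('wrist')["hand_eye"]) if E is None else E
    f,cx,cy,_=c; r=[np.array([(u-cx)/f,(v-cy)/f,1]) for u,v in(a,b)]
    dep=.066/np.linalg.norm(r[0]-r[1]); return [ (he@np.append(x*dep,1))[:3]*1000 for x in r]
E
python3 - <<'E'
from h import *
im,c=cap('wrist')
print(np.round(tool_tongue(c,(221,153),(343,153)),1))
m=cv2.cvtColor(im,cv2.COLOR_BGR2GRAY)
cv2.imwrite('pics/u.png',cv2.resize(im[120:350,380:560],(720,920//1)[:2] and (468,598),interpolation=cv2.INTER_CUBIC))
for n,p in (("nearR deck",(-.08,-.21)),("farR",(.08,-.21)),("bay0 lipedge",(-.037,-.206)),("bay0 far R",(.051,-.206)),("bay0 far L",(.051,-.134)),("bay1 farR",(.051,-.126))):
    w=U(*p);print(n,np.round(proj(c,[*w,.065]),1))
E
```

```text
[[ 58.6 -33.8  17.5]
 [ 58.6  32.2  17.6]]
nearR deck [410.7 211.5]
farR [453.9 343.6]
bay0 lipedge [427.6 249.3]
bay0 far R [450.7 321. ]
bay0 far L [520.8 296.5]
bay1 farR [528.8 293.7]
```

View pics/u.png

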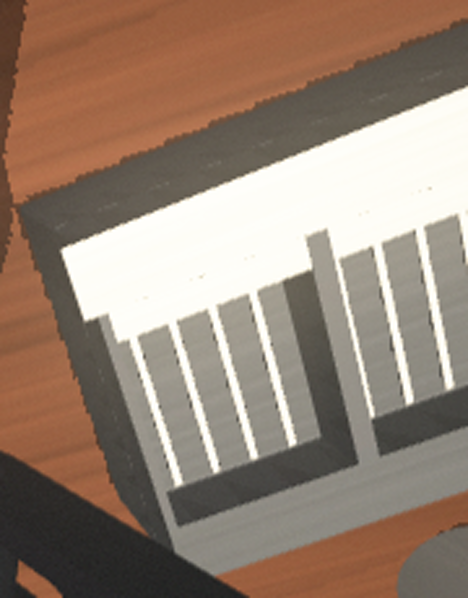

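```bash
python3 - <<'E'
from h import *
im,c=cap('wrist')
px=[(425.4,250.8),(448,321.2),(517.3,298.5),(526.2,294.2)]
un=np.array([(-.037,-.206),(.051,-.206),(.051,-.134),(.051,-.126)])
w=np.array([ray(c,*p,.065)[:2] for p in px]);print(np.round(w,4).tolist())
print("UC est",np.round([w[i]-U(*un[i])+UC for i in range(4)],4).tolist())
for y in(-.21,-.214,-.218):
  for z in(.065,.07,.075,.085): print(y,z,np.round(proj(c,[*U(-.08,y),z]),1))
E
```

```text
[[0.533, -0.0175], [0.6187, -0.0099], [0.614, 0.0607], [0.6118, 0.0696]]
UC est [[0.5508, 0.191], [0.5488, 0.1905], [0.5508, 0.1894], [0.5494, 0.1904]]
-0.21 0.065 [410.9 212.4]
-0.21 0.07 [413.3 214. ]
-0.21 0.075 [415.7 215.6]
-0.21 0.085 [420.9 219. ]
-0.214 0.065 [406.7 214.1]
-0.214 0.07 [409.  215.7]
-0.214 0.075 [411.4 217.3]
-0.214 0.085 [416.4 220.8]
-0.218 0.065 [402.5 215.8]
-0.218 0.07 [404.7 217.4]
-0.218 0.075 [407.  219.1]
-0.218 0.085 [411.9 222.6]
```

```bash
sed -i 's/^UC=.*/UC=np.array([.5512,.1918]);UY=5.4/' h.py; python3 -c "
from h import *
p=U(-.110,.07);print(p)
go(p[0],p[1],.18,185.4)"
```

```text
[0.4351006  0.25113742]
delta [136.6 360.4  -0.6] roll -23.8 at [ 0.4508 -0.134   0.1787] rot [179.98  -0.23 161.58] q6 -92.6 t 9.8 F [-0.4 -0.6 -1.7] open 0.0154
```

Call:
move_arm([
  [14,36,0,-3],
  [28,72,0,-6],
  [42,108,0,-9],
  [56,144,0,-12],
  [70,180,0,-15],
  [84,216,0,-18],
  [98,252,0,-20],
  [112,288,0,-22],
  [124,324,0,-23.8],
  [136.6,360.4,0,-23.8],
])

```text
t: 10.63
tool_pos: [0.435, 0.2524, 0.1795]
eef_rot: [-180.0, -0.1, -174.5]
force: [0.1, -0.2, -0.8]
opening: 0.0155
```

Call:
move_arm([
  [0,0,0,0],
  [0,0,20,0],
  [0,0,45,0],
  [0,0,70,0],
  [0,0,80,0],
  [0,0,80,0],
  [0,0,80,0],
])

```text
t: 11.22
tool_pos: [0.4359, 0.2505, 0.1008]
eef_rot: [-180.0, -0.1, -174.6]
force: [-0.3, 0.5, 0.2]
opening: 0.016
```

```bash
python3 -c "
from h import *
p=U(-.110,.07);print(p)
go(p[0],p[1],.0757,185.4)"
```

```text
[0.4351006  0.25113742]
delta [ 0.7  0.7 25.1] roll -0.0 at [0.4359 0.2505 0.1008] rot [-1.7998e+02 -7.0000e-02 -1.7463e+02] q6 -69.7 t 11.2167 F [-0.3  0.5  0.2] open 0.016
```

Call:
move_arm([
  [0,0,9,0],
  [0,0,13,0],
  [0,0,16,0],
  [0,0,18,0],
  [0,0,20,0],
  [0,0,22,0],
  [0,0,24,0],
  [0,0,25,0],
  [0,0,25,0],
])

```text
t: 11.97
tool_pos: [0.436, 0.2513, 0.08]
eef_rot: [179.9, 0.0, -174.6]
force: [-16.6, -5.4, 24.1]
opening: 0.0157
```

```bash
python3 -c "
from h import *
im,c=cap('wrist','w6.png');go(0,0,0,0);print(bot.sense()['moment'])"
```

```text
delta [ 457.8 -209.2   79.4] roll -174.6 at [0.436  0.2513 0.08  ] rot [ 1.7994e+02  5.0000e-02 -1.7460e+02] q6 -69.7 t 12.0167 F [-16.6  -5.1  24.9] open 0.0153
[-0.98923433  2.30661236 -0.06174006]
```

View pics/w6.png

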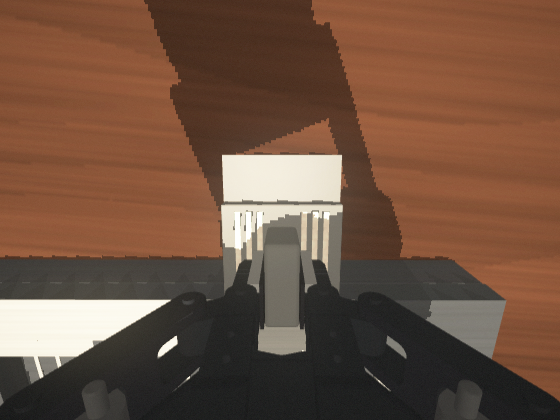

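Call:
move_arm([
  [0,0,0,0],
  [0,0,0,0],
  [0,0,1,0],
  [0,0,2,0],
  [0,0,3,0],
  [0,0,4,0],
  [0,0,5,0],
  [0,0,6,0],
], force=20)

```text
t: 12.68
tool_pos: [0.4354, 0.2512, 0.0742]
eef_rot: [180.0, -0.0, -174.6]
force: [-22.5, -7.7, 32.2]
opening: 0.0153
```

```bash
cat >> h.py <<'E'
def tongue(c,im):
    # front tongue edge: widest straight bright/dark transition near the tool's plane of symmetry, cols 215-350
    g=cv2.GaussianBlur(cv2.cvtColor(im,cv2.COLOR_BGR2LAB),(3,3),0).astype(float)
    col=g[60:260,240:330].mean(1); d=np.abs(np.diff(col,axis=0)).sum(1)
    top=np.argsort(d)[::-1][:8]+60; v=None
    return sorted(top.tolist())
E
python3 - <<'E'
from h import *
im,c=cap('wrist','w7.png');go(0,0,0,0)
print(tongue(c,im))
g=cv2.cvtColor(im,cv2.COLOR_BGR2GRAY)
for v in (150,160,170,180): 
    r=g[v,190:380].astype(int); print(v,[(190+i,r[i]) for i in range(0,190,8)])
E
```

```text
delta [ 457.1 -209.1   74.2] roll -174.6 at [0.4354 0.2512 0.0741] rot [ 1.7996e+02 -4.0000e-02 -1.7459e+02] q6 -69.7 t 12.7333 F [-20.9  -7.4  28.6] open 0.0154
[155, 156, 157, 200, 201, 202, 203, 204]
150 [(190, np.int64(58)), (198, np.int64(61)), (206, np.int64(62)), (214, np.int64(66)), (222, np.int64(66)), (230, np.int64(70)), (238, np.int64(69)), (246, np.int64(72)), (254, np.int64(108)), (262, np.int64(109)), (270, np.int64(108)), (278, np.int64(106)), (286, np.int64(106)), (294, np.int64(104)), (302, np.int64(105)), (310, np.int64(106)), (318, np.int64(106)), (326, np.int64(107)), (334, np.int64(107)), (342, np.int64(70)), (350, np.int64(69)), (358, np.int64(68)), (366, np.int64(68)), (374, np.int64(106))]
160 [(190, np.int64(101)), (198, np.int64(64)), (206, np.int64(67)), (214, np.int64(68)), (222, np.int64(71)), (230, np.int64(232)), (238, np.int64(235)), (246, np.int64(235)), (254, np.int64(236)), (262, np.int64(234)), (270, np.int64(235)), (278, np.int64(236)), (286, np.int64(235)), (294, np.int64(234)), (302, np.int64(234)), (310, np.int64(232)), (318, np.int64(231)), (
[... 498 characters left out ...]
, (318, np.int64(233)), (326, np.int64(230)), (334, np.int64(229)), (342, np.int64(105)), (350, np.int64(73)), (358, np.int64(70)), (366, np.int64(67)), (374, np.int64(109))]
180 [(190, np.int64(108)), (198, np.int64(112)), (206, np.int64(72)), (214, np.int64(75)), (222, np.int64(78)), (230, np.int64(237)), (238, np.int64(237)), (246, np.int64(239)), (254, np.int64(239)), (262, np.int64(240)), (270, np.int64(239)), (278, np.int64(239)), (286, np.int64(239)), (294, np.int64(238)), (302, np.int64(237)), (310, np.int64(235)), (318, np.int64(234)), (326, np.int64(231)), (334, np.int64(229)), (342, np.int64(112)), (350, np.int64(71)), (358, np.int64(71)), (366, np.int64(69)), (374, np.int64(68))]
```

```bash
cat >> h.py <<'E'
def tilt(im,c):
    he=np.array(bot.capture('wrist')["hand_eye"])
    g=cv2.cvtColor(im,cv2.COLOR_BGR2GRAY).astype(int)
    d=np.diff(g[80:240,262:302].mean(1)); v=80+int(np.argmax(d))+1
    r=g[v+3:v+9].mean(0); th=(r[282]+70)/2
    a=282
    while r[a]>th:a-=1
    b=282
    while r[b]>th:b+=1
    P=np.array(tool_tongue(c,(a+.5,v),(b-.5,v),he)); M=P.mean(0)
    ang=np.degrees(np.arctan2(M[2]-2+19,M[0])-np.arctan2(15.3+19,58.6))
    rad=np.hypot(M[2]-2+19,M[0])
    print("edge row",v,"cols",a,b,"tool pts",np.round(P,1).tolist(),"tilt",round(ang,1),"radius",round(rad,1),"(67.9)")
E
python3 - <<'E'
from h import *
for f in("w5","w6","w7"):
    _,c=cap('wrist'); tilt(cv2.imread(f"pics/{f}.png"),c)
E
```

```text
edge row 153 cols 270 344 tool pts [[49.9, -11.0, 124.6], [49.8, 55.0, 124.6]] tilt 40.3 radius 150.1 (67.9)
edge row 155 cols 221 342 tool pts [[57.8, -34.1, 19.9], [57.7, 31.9, 19.9]] tilt 2.2 radius 68.6 (67.9)
edge row 157 cols 223 341 tool pts [[56.3, -33.8, 23.7], [56.3, 32.2, 23.7]] tilt 5.5 radius 69.5 (67.9)
```

```bash
python3 - <<'E'
from h import *
for f in("w5","w6","w7"):
    g=cv2.cvtColor(cv2.imread(f"pics/{f}.png"),cv2.COLOR_BGR2GRAY).astype(int)
    print(f,"cols",g[150:216:1,290].tolist() if f!="w5" else g[150:216,330].tolist())
    for v in(165,175,185,195,198,206,212):
        r=g[v]; d=np.diff(cv2.GaussianBlur(r.astype(np.float32)[None],(5,1),0)[0]); a=205+np.argmax(d[205:245]); b=325+np.argmin(d[325:355]); print(v,a,b,b-a,end=" | ")
    print()
E
```

```text
w5 cols [113, 116, 107, 221, 234, 234, 233, 234, 233, 233, 234, 233, 234, 233, 232, 233, 232, 233, 233, 232, 232, 231, 232, 232, 231, 231, 231, 231, 231, 231, 230, 230, 230, 230, 231, 231, 231, 229, 229, 230, 228, 229, 229, 228, 228, 229, 229, 228, 228, 227, 164, 114, 108, 104, 159, 204, 149, 123, 124, 125, 125, 125, 126, 126, 126, 124]
165 220 342 122 | 175 221 341 120 | 185 221 341 120 | 195 222 340 118 | 198 222 340 118 | 206 220 342 122 | 212 233 329 96 | 
w6 cols [98, 100, 105, 84, 107, 224, 237, 236, 238, 236, 236, 236, 236, 237, 235, 237, 236, 236, 237, 236, 236, 236, 237, 236, 237, 237, 237, 237, 236, 236, 236, 236, 236, 236, 236, 235, 234, 236, 235, 235, 235, 235, 235, 234, 235, 235, 235, 235, 234, 234, 234, 155, 106, 104, 154, 207, 227, 228, 227, 227, 228, 226, 227, 226, 226, 157]
165 221 341 120 | 175 222 340 118 | 185 222 340 118 | 195 223 339 116 | 198 223 339 116 | 206 220 342 122 | 212 220 336 116 | 
w7 cols [105, 103, 104, 105, 83, 78, 77, 219, 234, 234, 234, 234, 234, 234, 234, 235, 235, 236, 236, 236, 237, 237, 236, 237, 237, 237, 237, 238, 238, 238, 238, 238, 238, 239, 239, 239, 240, 238, 239, 240, 240, 239, 240, 240, 241, 240, 240, 240, 240, 240, 240, 240, 172, 111, 166, 223, 233, 234, 233, 234, 234, 234, 234, 235, 235, 233]
165 222 340 118 | 175 223 339 116 | 185 223 339 116 | 195 223 339 116 | 198 223 339 116 | 206 221 341 120 | 212 221 340 119 |
```

```bash
cat >> h.py <<'E'
def pred(c,he,t,dx,dz,h=39.3,gx=10.6):
    ci=np.linalg.inv(he); f,cx,cy,_=c; out=[]
    for x,z in((-48,5),(-22,5),(-22,14)):
        a=np.radians(t);x-=gx;z-=h; X=x*np.cos(a)-z*np.sin(a);Z=x*np.sin(a)+z*np.cos(a)
        q=ci@np.array([(-X+dx)/1e3,0,(-Z-19-dz)/1e3+.002,1]); out+= [round(cy+f*q[1]/q[2],1),round(f*.066/q[2],1)]
    return out
E
python3 - <<'E'
from h import *
_,c=cap('wrist');he=np.array(bot.capture('wrist')["hand_eye"])
for a in((0,0,0),(2,0,0),(5.5,0,0),(12,6,5),(12,0,0),(20,0,0),(25,0,0)): print(a,pred(c,he,*a))
E
```

```text
(0, 0, 0) [np.float64(153.9), np.float64(122.1), np.float64(200.6), np.float64(116.6), np.float64(204.7), np.float64(123.0)]
(2, 0, 0) [np.float64(155.9), np.float64(120.3), np.float64(202.2), np.float64(115.6), np.float64(205.8), np.float64(122.0)]
(5.5, 0, 0) [np.float64(159.5), np.float64(117.4), np.float64(205.1), np.float64(113.9), np.float64(207.8), np.float64(120.2)]
(12, 6, 5) [np.float64(157.2), np.float64(117.0), np.float64(203.3), np.float64(115.5), np.float64(204.1), np.float64(122.1)]
(12, 0, 0) [np.float64(166.7), np.float64(112.5), np.float64(210.9), np.float64(111.1), np.float64(212.1), np.float64(117.3)]
(20, 0, 0) [np.float64(176.5), np.float64(107.3), np.float64(218.7), np.float64(108.3), np.float64(218.1), np.float64(114.1)]
(25, 0, 0) [np.float64(183.0), np.float64(104.5), np.float64(223.9), np.float64(106.7), np.float64(222.3), np.float64(112.3)]
```

Call:
move_arm([
  [1,0,1,0],
  [2,0,2,0],
  [3,0,3,0],
  [3,0,4,0],
  [4,0,5,0],
  [4,0,6,0],
  [5,0,7,0],
  [5,0,7,0],
])

```text
t: 13.8
tool_pos: [0.4343, 0.2512, 0.0704]
eef_rot: [179.9, 0.6, -174.6]
force: [-13.3, -8.9, 36.8]
opening: 0.0155
```

```bash
cat > fit.py <<'E'
from h import *
from scipy.optimize import least_squares
def fit(fn,h=39.3,gx=10.6):
    s=bot.sense(); im,c=cap('wrist',fn);he=np.array(bot.capture('wrist')["hand_eye"])
    g=cv2.cvtColor(im,cv2.COLOR_BGR2GRAY).astype(float)
    p=g[100:250,285:297].mean(1); d=np.diff(p); v0=101+int(np.argmax(d[:110]))
    q=p[v0-100+20:v0-100+70]; dk=np.diff(q); v1=v0+20+int(np.argmin(dk[:45]))+1; v2=v0+20+int(np.argmax(dk[v1-v0-20:v1-v0-8]))+1+(v1-v0-20)
    def w(v):
        r=cv2.GaussianBlur(g[v].astype(np.float32)[None],(5,1),0)[0];dd=np.diff(r);a=205+np.argmax(dd[205:245]);b=325+np.argmin(dd[325:355]);return b-a,(a+b)/2
    w0,w1,w2=w(v0+5),w(v1-4),w(v2+3)
    obs=np.array([v0,w0[0],v1,w1[0],v2,w2[0]])
    r=least_squares(lambda x:pred(c,he,*x,h=h,gx=gx)-obs,[8,2,2],diff_step=1e-1)
    print("obs",obs,"mid",w0[1],w1[1],"tilt,dx,dz",np.round(r.x,1),"res",np.round(r.fun,1)); go(0,0,0,0)
    return r.x
import sys
fit(sys.argv[1])
E
python3 fit.py w8.png
```

```text
obs [161 114 203 114 205 108] mid 281.0 281.0 tilt,dx,dz [  2.9  -2.5 -10. ] res [-1.5 -1.7 -0.2 -5.6  0.9  6. ]
delta [ 456.7 -209.6   65.3] roll -174.6 at [0.4343 0.2513 0.0704] rot [ 179.88    0.58 -174.62] q6 -69.5 t 13.9 F [-13.2  -9.   37.1] open 0.0154
```

Call:
move_arm([
  [0,0,-10,0],
  [0,0,-30,0],
  [0,0,-60,0],
  [0,0,-60,0],
  [0,0,-60,0],
])

```text
t: 14.32
tool_pos: [0.4321, 0.2508, 0.125]
eef_rot: [179.9, 0.2, -174.6]
force: [0.3, 0.3, -2.3]
opening: 0.0156
```

```bash
sed -i 's/-obs,\[8/-obs)*np.array([1,1,1,1,.3,0]),[8/; s/lambda x:pred/lambda x:(pred/' fit.py; python3 fit.py w9.png
```

```text
obs [160 114 201 114 205 118] mid 281.0 281.0 tilt,dx,dz [ 5.3  0.2 -4.1] res [-1.8  0.8  1.8 -2.6  0.1 -0. ]
delta [ 452.1 -208.6  122.6] roll -174.6 at [0.4307 0.2501 0.1221] rot [-1.7998e+02 -6.0000e-02 -1.7462e+02] q6 -69.5 t 14.4167 F [ 0.   0.2 -2.2] open 0.0156
```

View pics/w9.png

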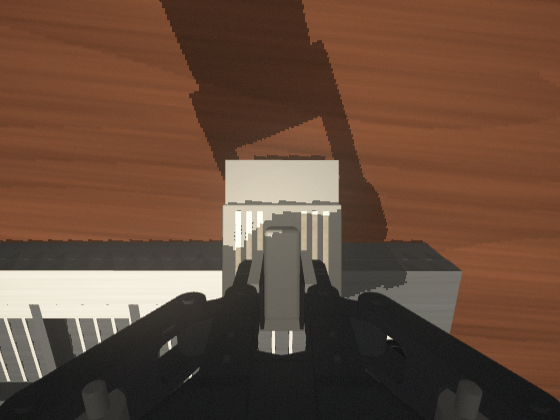

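```bash
sed -i 's/round(cy+f\*q\[1\]\/q\[2\],1),round(f\*.066\/q\[2\],1)/cy+f*q[1]\/q[2],f*.066\/q[2]/' h.py; cat > fit2.py <<'E'
from h import *
from scipy.optimize import least_squares
def fit2(obs,h=39.3,gx=10.6):
    _,c=cap('wrist');he=np.array(bot.capture('wrist')["hand_eye"])
    r=least_squares(lambda x:pred(c,he,*x,h=h,gx=gx)-np.array(obs),[12,3,3]); t,dx,dz=r.x
    a=np.radians(t);x,z=-48-gx,-h;X=x*np.cos(a)-z*np.sin(a);Z=x*np.sin(a)+z*np.cos(a)
    x2,z2=48-gx,-h;X2=x2*np.cos(a)-z2*np.sin(a);Z2=x2*np.sin(a)+z2*np.cos(a)
    print("t,dx,dz",np.round(r.x,1),"res",np.round(r.fun,1),"tip tool x,z",round(-X+dx,1),round(-Z-19-dz,1),"heel",round(-X2+dx,1),round(-Z2-19-dz,1))
if __name__=="__main__":
    fit2([153,122,200.5,118,204,122]); fit2([157,118,202.5,116,204,120.5]); fit2([160,114.5,202,114,205,118])
E
python3 fit2.py
```

```text
t,dx,dz [0.6 0.7 0.5] res [ 0.3  0.  -0.4 -1.3  0.   1.2] tip tool x,z 58.8 20.5 heel -37.2 19.4
t,dx,dz [8.3 3.7 2.5] res [-0.5 -0.4  0.1 -1.   0.4  1. ] tip tool x,z 55.9 25.8 heel -39.0 11.9
t,dx,dz [10.5  3.7  0.2] res [-1.4 -0.1  1.6 -1.4 -0.2  0.8] tip tool x,z 54.1 30.1 heel -40.3 12.6
```

```bash
python3 -c "
from h import *
p=U(.021,.07);print(p)
go(p[0],p[1],.118,185.4)"
```

```text
[0.56551922 0.26346561]
delta [-135.5    0.6    4. ] roll -0.0 at [0.4307 0.2501 0.1222] rot [-1.7997e+02 -7.0000e-02 -1.7462e+02] q6 -69.5 t 14.7167 F [-1.   0.9 -2.2] open 0.0158
```

Call:
move_arm([
  [-30,0.6,0,0],
  [-65,0.6,0,0],
  [-100,0.6,0,0],
  [-125,0.6,0,0],
  [-135,0.6,2,0],
  [-135,0.6,4,0],
  [-135,0.6,4,0],
  [-135,0.6,4,0],
])

```text
t: 15.38
tool_pos: [0.5645, 0.2635, 0.1183]
eef_rot: [-180.0, -0.1, -174.6]
force: [0.4, 0.4, -1.5]
opening: 0.0155
```

```bash
python3 -c "
from h import *
p=U(.021,.07);im,c=cap('wrist','w10.png')
for i in range(3): go(p[0],p[1],.0786,185.4);cap('wrist')
cv2.imwrite('pics/w10c.png',cv2.resize(im[100:320,100:480],None,fx=2,fy=2))
"
```

```text
delta [-1.  -0.3 40.2] roll 0.0 at [0.5645 0.2636 0.1188] rot [-1.8000e+02 -4.0000e-02 -1.7459e+02] q6 -73.8 t 15.4333 F [-0.  -0.8 -1.7] open 0.0152
delta [-0.9 -0.3 40.6] roll 0.0 at [0.5646 0.2637 0.1192] rot [ 1.8000e+02 -1.0000e-02 -1.7459e+02] q6 -73.8 t 15.4833 F [-0.9  0.2 -1. ] open 0.0154
delta [-0.7 -0.3 40.7] roll 0.0 at [0.5647 0.2637 0.1193] rot [ 1.7999e+02  1.0000e-02 -1.7458e+02] q6 -73.8 t 15.5333 F [ 0.5 -0.3 -1. ] open 0.0156
```

View pics/w10c.png

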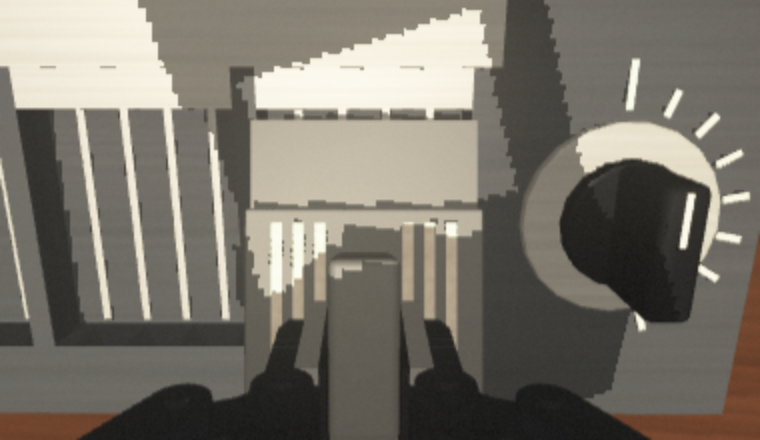

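```bash
python3 -c "
from h import *
im,c=cap('wrist');p=ray(c,282,153.5,.065);a=np.radians(UY);d=p[:2]-UC
print(p,'unit x of lip edge',d@[np.cos(a),np.sin(a)],'y',d@[-np.sin(a),np.cos(a)]);p=U(.021,.07);go(p[0],p[1],.0786,185.4)"
```

```text
[0.50967463 0.25776436 0.065     ] unit x of lip edge -0.03513328687378199 y 0.06957949393942048
delta [-0.5 -0.3 40.8] roll 0.0 at [0.565  0.2637 0.1194] rot [ 1.7998e+02  3.0000e-02 -1.7459e+02] q6 -73.8 t 15.6333 F [-0.5  0.1 -1.1] open 0.0155
```

Call:
move_arm([
  [-1,0.2,8,0],
  [-2,0.2,16,0],
  [-2,0.2,24,0],
  [-2,0.2,32,0],
  [-2,0.2,36,0],
  [-2,0.2,38,0],
  [-2,0.2,40,0],
  [-2,0.2,40,0],
])

```text
t: 16.3
tool_pos: [0.5673, 0.2639, 0.0787]
eef_rot: [180.0, -0.0, -174.6]
force: [-0.2, -0.1, -1.4]
opening: 0.0159
```

```bash
python3 -c "
from h import *
p=U(.021,.07);im,c=cap('wrist','w11.png');go(p[0],p[1],.0786,185.4)
g=cv2.cvtColor(im,cv2.COLOR_BGR2GRAY);print(g[120:230,250].tolist())"
```

```text
delta [ 2.  -0.3  0.5] roll -0.0 at [0.5674 0.264  0.0791] rot [ 1.7999e+02  1.0000e-02 -1.7462e+02] q6 -73.8 t 16.35 F [-0.7  0.8 -1.8] open 0.0155
[135, 132, 132, 131, 133, 132, 136, 136, 136, 138, 137, 140, 242, 249, 248, 249, 249, 249, 249, 248, 249, 249, 247, 246, 247, 247, 248, 248, 248, 247, 247, 246, 246, 245, 246, 216, 142, 121, 119, 130, 176, 185, 186, 186, 186, 185, 186, 186, 185, 187, 186, 186, 188, 188, 187, 187, 188, 188, 190, 189, 188, 188, 189, 192, 191, 191, 191, 192, 191, 193, 193, 193, 192, 191, 193, 194, 193, 193, 194, 195, 194, 197, 134, 105, 119, 166, 186, 189, 188, 129, 107, 235, 251, 251, 251, 251, 251, 252, 252, 252, 251, 251, 251, 251, 250, 250, 251, 250, 251, 251]
```

Call:
move_arm([
  [3,0,0,0],
  [6,0,0,0],
  [9,0,0,0],
  [12,0,0,0],
  [14,0,0,0],
  [16,0,0,0],
  [18,0,0,0],
  [19,0,0,0],
  [19,0,0,0],
])

```text
t: 17.1
tool_pos: [0.5492, 0.2622, 0.0794]
eef_rot: [180.0, 0.2, -174.6]
force: [5.6, -0.0, -2.2]
opening: 0.0155
```

```bash
python3 -c "
from h import *
p=U(.021,.07);im,c=cap('wrist','w12.png');go(p[0],p[1],.0786,185.4)
g=cv2.cvtColor(im,cv2.COLOR_BGR2GRAY);print(g[140:230,250].tolist())"
```

```text
delta [-16.4  -0.3   0.9] roll -0.0 at [0.5492 0.2622 0.0794] rot [ 1.7998e+02  1.4000e-01 -1.7463e+02] q6 -73.3 t 17.15 F [ 4.6  0.3 -1.6] open 0.0154
[242, 241, 243, 243, 242, 241, 240, 240, 241, 239, 238, 238, 240, 240, 240, 240, 240, 239, 238, 238, 239, 239, 240, 240, 242, 244, 245, 245, 244, 242, 244, 246, 245, 244, 245, 245, 243, 241, 241, 242, 242, 243, 241, 241, 241, 240, 238, 239, 234, 203, 192, 192, 191, 192, 192, 192, 192, 192, 193, 194, 193, 192, 194, 135, 110, 154, 183, 187, 187, 188, 130, 184, 247, 251, 251, 250, 250, 251, 251, 251, 251, 250, 250, 249, 249, 249, 250, 249, 249, 249]
```

Call:
move_arm([
  [-1,0,1,0],
  [-2,0,2,0],
  [-2,0,3,0],
  [-3,0,4,0],
  [-3,0,6,0],
  [-3,0,6,0],
])

```text
t: 17.65
tool_pos: [0.5521, 0.2626, 0.0744]
eef_rot: [180.0, 0.1, -174.6]
force: [1.5, -0.2, 6.5]
opening: 0.016
```

Call:
move_arm([
  [0,0,0,0],
  [0,0,0,0],
  [0,0,0,0],
  [0,0,-5,0],
  [0,0,-30,0],
  [0,0,-70,0],
  [0,0,-100,0],
  [0,0,-100,0],
  [0,0,-100,0],
], jaw=0)

```text
t: 18.4
tool_pos: [0.5523, 0.2629, 0.1758]
eef_rot: [179.9, 0.3, -174.6]
force: [0.5, -0.2, 0.2]
opening: 0.0854
```

```bash
python3 -c "
from h import *
im,c=cap('wrist','w13.png');go(.47,-.2,.30,185.4)
print(proj(c,[*U(0,.07),.065]))
cv2.imwrite('pics/w13c.png',cv2.resize(im[80:380,160:420],None,fx=2,fy=2))"
```

```text
delta [ 124.4 -452.8 -126.9] roll -0.0 at [0.5514 0.2625 0.1733] rot [ 1.7998e+02  4.0000e-02 -1.7461e+02] q6 -73.4 t 18.45 F [-0.1  0.5 -1.1] open 0.0854
(np.float64(281.87151782539723), np.float64(201.29960908063484))
```

View pics/w13c.png

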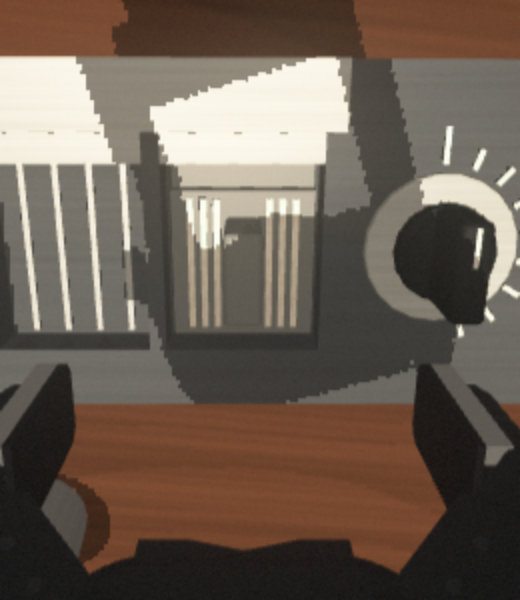

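Call:
move_arm([
  [20,-40,-40,0],
  [40,-100,-80,0],
  [60,-140,-120,0],
  [124,-453,-127,0],
  [124,-453,-127,0],
  [124,-453,-127,0],
  [124,-453,-127,0],
  [124,-453,-127,0],
  [124,-453,-127,0],
  [124,-453,-127,0],
])

```text
t: 19.28
tool_pos: [0.4807, -0.119, 0.2871]
eef_rot: [179.9, -0.2, -174.6]
force: [0.8, 0.6, -0.1]
opening: 0.0854
```

```bash
python3 -c "
from h import *
go(.47,-.2,.30,185.4)"
```

```text
delta [ 18.3 -79.6 -13. ] roll -0.0 at [ 0.4807 -0.119   0.2871] rot [ 179.91   -0.18 -174.61] q6 -113.6 t 19.2833 F [ 0.8  0.6 -0.1] open 0.0854
```

Call:
move_arm([
  [18,-80,-13,0],
  [18,-80,-13,0],
  [18,-80,-13,0],
  [18,-80,-13,0],
  [18,-80,-13,0],
])

```text
t: 19.7
tool_pos: [0.4712, -0.1983, 0.3001]
eef_rot: [179.9, -0.1, -174.6]
force: [-0.8, 0.0, -0.3]
opening: 0.0854
```

```bash
cat >> filt.py <<'E'
    
def nextgrip(i=None):
    fs=filters('scan.png'); o,y,_,_=fs[i]; a=np.radians(y); g=o+.0105*np.array([np.cos(a),np.sin(a)]); print("grip",g,180+y); go(g[0],g[1],.023,180+y)
E
python3 -c "
import filt
filt.nextgrip(0)"
```

```text
filter [ 0.6034 -0.1407] yaw -11.5 size 0.0975 0.0712 px [310. 261.]
filter [ 0.5846 -0.2662] yaw 18.2 size 0.0976 0.0711 px [233. 244.]
filter [ 0.4406 -0.2905] yaw -27.8 size 0.1155 0.0686 px [221. 150.]
grip [ 0.61365218 -0.14282578] 168.53523
delta [-147.3   40.7  277.2] roll 16.9 at [ 0.4715 -0.1977  0.3004] rot [ 1.7990e+02 -1.1000e-01 -1.7456e+02] q6 -122.3 t 19.75 F [-0.1 -0.2 -0.7] open 0.0853
```

Call:
move_arm([
  [-35,10,20,7],
  [-70,20,50,14],
  [-105,30,80,16.9],
  [-140,40,110,16.9],
  [-147,40.7,150,16.9],
  [-147,40.7,190,16.9],
  [-147,40.7,225,16.9],
  [-147,40.7,240,16.9],
  [-147,40.7,240,16.9],
  [-147,40.7,240,16.9],
])

```text
t: 20.58
tool_pos: [0.6136, -0.1426, 0.0609]
eef_rot: [180.0, -0.1, 168.6]
force: [1.0, 0.1, 1.4]
opening: 0.0855
```

```bash
cat > near.py <<'E'
# from hover: rib centre column & front/heel check. Rays of tongue front edge corners at z=.009
from h import *
import sys
im,c=cap('wrist','near.png'); g=cv2.cvtColor(im,cv2.COLOR_BGR2HSV)
m=((g[...,2]>95)&(g[...,1]<90)).astype(np.uint8)*255; m[:,:200]=0;m[:,370:]=0; m[300:]=0
m=cv2.morphologyEx(m,cv2.MORPH_OPEN,np.ones((5,5)))
k=max(cv2.findContours(m,cv2.RETR_EXTERNAL,cv2.CHAIN_APPROX_NONE)[0],key=cv2.contourArea)[:,0]
top=k[:,1].min(); 
def side(v):
    r=k[k[:,1]==v][:,0]; return r.min(),r.max()
rows=range(top+8,top+36,4); S=np.array([side(v) for v in rows]); L=np.polyfit(rows,S[:,0],1);Rr=np.polyfit(rows,S[:,1],1)
v=top+3
a,b=ray(c,np.polyval(L,v),v,.009),ray(c,np.polyval(Rr,v),v,.009)
mid=(a+b)/2; e=b-a; # image right = tool +y
s=bot.sense(); yaw=np.radians(s['eef_rot'][2]); tx=np.array([np.cos(yaw),np.sin(yaw)]);ty=np.array([np.sin(yaw),-np.cos(yaw)])
f=(mid[:2]-s['tool_pos'][:2]); print("top row",top,"sides",S[0],S[-1],"width",round(np.linalg.norm(e)*1e3,1),"front in tool x,y mm",np.round([f@tx*1e3,f@ty*1e3],1),"slopes",np.round([L[0],Rr[0]],3))
k2=k[(k[:,1]<top+6)];print("front edge slope deg",np.round(np.degrees(np.arctan(np.polyfit(k2[:,0],k2[:,1],1)[0])),1))
E
python3 near.py; python3 -c "
from h import *
go(.6137,-.1428,.0235,168.5)"
```

```text
top row 149 sides [234 334] [235 332] width 66.0 front in tool x,y mm [57.9  1.1] slopes [ 0.045 -0.071]
front edge slope deg 0.5
delta [ 1.3  0.3 39.8] roll 0.1 at [ 0.6149 -0.1434  0.0633] rot [-1.8000e+02  1.0000e-01  1.6857e+02] q6 -95.1 t 20.6333 F [ 0.5 -0.1  0.7] open 0.0854
```

Call:
move_arm([
  [0,0.7,20,0],
  [0,0.7,38,0],
  [0,0.7,38,0],
  [0,0.7,38,0],
])

```text
t: 20.97
tool_pos: [0.6149, -0.1435, 0.0256]
eef_rot: [-180.0, 0.1, 168.5]
force: [-0.8, -0.1, 1.0]
opening: 0.0849
```

Call:
move_arm([
  [0,0,0,0],
  [0,0,0,0],
  [0,0,0,0],
  [0,0,0,0],
  [0,0,0,0],
  [0,0,0,0],
  [0,0,0,0],
  [0,0,0,0],
], jaw=255, force=25)

```text
t: 21.63
tool_pos: [0.6144, -0.1437, 0.0242]
eef_rot: [180.0, 0.0, 168.5]
force: [-0.1, 0.8, 2.3]
opening: 0.0157
```

Call:
move_arm([
  [0,0,-30,0],
  [0,0,-60,0],
  [0,0,-100,0],
  [0,0,-140,0],
  [0,0,-157,0],
  [0,0,-157,0],
  [0,0,-157,0],
])

```text
t: 22.22
tool_pos: [0.6143, -0.1438, 0.181]
eef_rot: [-180.0, 0.1, 168.5]
force: [0.3, 1.0, -3.1]
opening: 0.0153
```

```bash
python3 -c "
from h import *
im,c=cap('wrist','h2.png');tilt(im,c)
p=U(-.112,-.01);go(p[0],p[1],.18,185.4)"
```

```text
edge row 153 cols 271 343 tool pts [[48.9, -10.4, 132.1], [48.8, 55.6, 132.1]] tilt 41.5 radius 156.9 (67.9)
delta [232.  273.9  -0.9] roll -16.9 at [ 0.6132 -0.1434  0.1779] rot [179.97  -0.25 168.48] q6 -95.0 t 22.3167 F [-0.2 -1.5 -2.8] open 0.0155
```

Call:
move_arm([
  [23,27,0,-2],
  [46,55,0,-4],
  [70,82,0,-6],
  [93,110,0,-8],
  [116,137,0,-10],
  [140,164,0,-12],
  [163,192,0,-14],
  [186,220,0,-16],
  [210,247,0,-16.9],
  [232,274,0,-16.9],
])

```text
t: 23.15
tool_pos: [0.4393, 0.1722, 0.1784]
eef_rot: [-180.0, -0.2, -174.6]
force: [-0.4, 0.9, -2.0]
opening: 0.0156
```

Call:
move_arm([
  [0,0,0,0],
  [0,0,20,0],
  [0,0,45,0],
  [0,0,70,0],
  [0,0,80,0],
  [0,0,80,0],
  [0,0,80,0],
], force=20)

```text
t: 23.73
tool_pos: [0.4412, 0.1709, 0.1002]
eef_rot: [-180.0, -0.1, -174.6]
force: [0.5, 0.3, -0.9]
opening: 0.0153
```

```bash
python3 -c "
from h import *
p=U(-.112,-.01);go(p[0],p[1],.0757,185.4)"
```

```text
delta [ 0.5  0.5 24.5] roll -0.0 at [0.4412 0.1709 0.1002] rot [-1.7998e+02 -1.1000e-01 -1.7463e+02] q6 -78.7 t 23.7333 F [ 0.5  0.3 -0.9] open 0.0153
```

Call:
move_arm([
  [0,0,10,0],
  [0,0,14,0],
  [0,0,17,0],
  [0.5,0,20,0],
  [1,0,23,0],
  [1.5,0,25,0],
  [2,0,27,0],
  [2.5,0,29,0],
  [3,0,31,0],
])

```text
t: 24.48
tool_pos: [0.4388, 0.171, 0.0729]
eef_rot: [180.0, 0.1, -174.6]
force: [-14.9, -3.8, 20.5]
opening: 0.0156
```

Call:
move_arm([
  [1,0,1,0],
  [2,0,2,0],
  [2.5,0,3,0],
  [3,0,4,0],
  [3.5,0,5,0],
  [4,0,6,0],
  [4,0,7,0],
  [4,0,7,0],
])

```text
t: 25.15
tool_pos: [0.4367, 0.1709, 0.0673]
eef_rot: [180.0, 0.4, -174.6]
force: [-10.5, -4.0, 23.2]
opening: 0.0158
```

Call:
move_arm([
  [0,0,-10,0],
  [0,0,-30,0],
  [0,0,-60,0],
  [0,0,-60,0],
  [0,0,-60,0],
  [0,0,-60,0],
])

```text
t: 25.65
tool_pos: [0.4343, 0.1704, 0.1222]
eef_rot: [-180.0, -0.0, -174.6]
force: [0.2, -0.2, -2.2]
opening: 0.0155
```

```bash
python3 fit.py w14.png; python3 - <<'E'
from h import *
g=cv2.cvtColor(cv2.imread("pics/w14.png"),cv2.COLOR_BGR2GRAY).astype(int)
print(g[150:216,252].tolist());print(g[150:216,290].tolist())
for v in(166,172,185,195,209): print(v,g[v,212:232].tolist(),g[v,332:350].tolist())
E
```

```text
obs [168 104 206 102 210 105] mid 284.0 286.0 tilt,dx,dz [  5.5  -6.7 -19.7] res [-1.2  0.1  1.2 -0.6 -0.1  0. ]
delta [ 447.6 -128.8  122.5] roll -174.6 at [0.4339 0.1702 0.1214] rot [-1.7998e+02 -1.4000e-01 -1.7462e+02] q6 -78.5 t 25.75 F [-0.  -0.  -2.2] open 0.0156
[56, 58, 56, 60, 57, 57, 57, 62, 61, 62, 61, 60, 58, 62, 61, 62, 61, 142, 184, 191, 189, 191, 190, 190, 192, 192, 194, 193, 194, 194, 195, 196, 195, 195, 195, 196, 198, 197, 197, 195, 197, 197, 198, 199, 199, 198, 200, 199, 201, 200, 202, 203, 203, 201, 201, 202, 139, 112, 115, 101, 153, 195, 201, 200, 200, 200]
[92, 93, 95, 95, 91, 93, 94, 96, 95, 96, 95, 73, 64, 64, 64, 63, 63, 113, 178, 191, 190, 189, 191, 191, 192, 193, 194, 192, 193, 194, 193, 196, 195, 195, 195, 196, 193, 195, 194, 197, 198, 196, 196, 197, 198, 198, 198, 198, 199, 199, 199, 201, 200, 201, 201, 200, 139, 115, 114, 101, 150, 193, 197, 138, 113, 114]
166 [86, 87, 87, 86, 86, 88, 87, 87, 87, 87, 90, 88, 88, 90, 89, 89, 89, 88, 89, 88] [95, 94, 93, 94, 94, 95, 92, 94, 95, 93, 92, 94, 93, 92, 93, 59, 56, 58]
172 [94, 94, 93, 93, 95, 93, 95, 95, 95, 97, 95, 97, 96, 95, 96, 106, 107, 107, 130, 188] [188, 188, 189, 188, 187, 116, 93, 95, 92, 92, 91, 91, 93, 92, 92, 93, 58, 57]
185 [94, 95, 93, 95, 93, 94, 94, 95, 94, 92, 93, 93, 94, 94, 102, 108, 108, 110, 108, 108] [192, 189, 191, 188, 191, 145, 99, 99, 100, 99, 101, 99, 99, 99, 98, 99, 99, 99]
195 [95, 94, 94, 96, 97, 97, 99, 97, 96, 98, 96, 97, 98, 98, 106, 109, 110, 112, 110, 111] [193, 192, 193, 193, 192, 125, 66, 61, 64, 60, 63, 61, 60, 62, 63, 61, 58, 61]
209 [98, 98, 96, 96, 98, 96, 97, 98, 98, 97, 97, 99, 85, 89, 98, 98, 99, 98, 99, 99] [96, 95, 96, 95, 94, 94, 63, 61, 59, 61, 57, 58, 58, 59, 58, 56, 59, 56]
```

```bash
python3 - <<'E'
from fit2 import *
fit2([167.5,109.5,206,110.5,210,113.5])
p=U(.021,-.01);go(p[0],p[1],.118,185.4)
E
```

```text
t,dx,dz [13.1  0.9 -3.8] res [-2.   0.1  2.6 -1.9 -0.6  0.9] tip tool x,z 49.1 36.3 heel -44.4 14.6
delta [-139.7    0.4    3.2] roll -0.0 at [0.434  0.1703 0.1215] rot [-1.7998e+02 -1.2000e-01 -1.7462e+02] q6 -78.5 t 25.85 F [ 0.3 -0.6 -1.5] open 0.0159
```

Call:
move_arm([
  [-30,0.4,0,0],
  [-65,0.4,0,0],
  [-100,0.4,0,0],
  [-125,0.4,0,0],
  [-137,0.4,0,0],
  [-137,0.4,0,0],
  [-137,0.4,0,0],
  [-137,0.4,0,0],
])

```text
t: 26.52
tool_pos: [0.57, 0.1837, 0.1221]
eef_rot: [-180.0, -0.1, -174.6]
force: [-0.4, -0.5, -1.3]
opening: 0.0154
```

```bash
cat > bay.py <<'E'
from h import *
import sys
y=float(sys.argv[1])
im,c=cap('wrist','bay.png'); g=cv2.cvtColor(im,cv2.COLOR_BGR2GRAY).astype(int)
print("c252",g[130:185,252].tolist());print("c300",g[130:185,300].tolist())
print("proj lip corners",np.round(proj(c,[*U(-.037,y-.036),.065]),1),np.round(proj(c,[*U(-.037,y+.036),.065]),1))
for v in [int(a) for a in sys.argv[2:]]: print(v,g[v,205:240].tolist(),'|',g[v,325:360].tolist())
p=U(.018,y);go(p[0],p[1],.085,185.4)
E
python3 bay.py -.01 150 180
```

```text
c252 [240, 239, 239, 239, 241, 244, 245, 246, 247, 246, 245, 247, 247, 247, 246, 246, 245, 243, 244, 246, 245, 245, 245, 244, 242, 244, 196, 132, 117, 116, 119, 117, 88, 83, 83, 82, 82, 135, 165, 171, 170, 169, 170, 170, 170, 171, 170, 171, 170, 173, 170, 171, 171, 173, 171]
c300 [238, 237, 236, 237, 238, 241, 243, 245, 245, 245, 243, 245, 246, 245, 245, 245, 244, 242, 243, 245, 244, 243, 242, 242, 241, 242, 194, 129, 117, 115, 114, 114, 116, 114, 114, 88, 81, 136, 164, 170, 171, 170, 172, 168, 170, 171, 171, 171, 171, 169, 169, 170, 170, 170, 171]
proj lip corners [229.6 154.2] [336.1 154.1]
150 [242, 243, 242, 243, 242, 135, 133, 133, 132, 133, 131, 132, 76, 76, 77, 79, 75, 77, 77, 75, 76, 78, 75, 90, 131, 132, 132, 134, 132, 132, 133, 135, 133, 134, 135] | [241, 241, 241, 240, 241, 240, 240, 239, 240, 239, 158, 125, 124, 124, 123, 123, 124, 121, 125, 123, 122, 121, 217, 237, 237, 237, 237, 237, 237, 238, 236, 235, 237, 235, 236]
180 [112, 179, 235, 238, 240, 179, 114, 114, 114, 113, 114, 113, 114, 103, 73, 73, 73, 73, 78, 75, 72, 81, 99, 99, 97, 99, 100, 99, 101, 100, 101, 99, 97, 100, 99] | [168, 167, 166, 167, 168, 168, 167, 168, 167, 169, 166, 167, 143, 121, 120, 120, 119, 118, 120, 118, 87, 82, 78, 150, 178, 175, 175, 174, 175, 177, 177, 176, 122, 162, 246]
delta [-0.1 -0.2 37.4] roll -0.0 at [0.57   0.1837 0.1224] rot [ 1.800e+02 -5.000e-02 -1.746e+02] q6 -81.1 t 26.5667 F [ 0.9  0.1 -0.6] open 0.0157
```

Call:
move_arm([
  [0,0,8,0],
  [0,0,16,0],
  [0,0,24,0],
  [0,0,30,0],
  [0,0,34,0],
  [0,0,36,0],
  [0,0,37,0],
  [0,0,37,0],
])

```text
t: 27.23
tool_pos: [0.571, 0.1837, 0.0857]
eef_rot: [180.0, 0.0, -174.6]
force: [-0.3, 0.4, -1.1]
opening: 0.0155
```

```bash
python3 bay.py -.01
```

```text
c252 [239, 237, 236, 237, 241, 242, 245, 246, 247, 247, 246, 245, 246, 248, 248, 247, 247, 247, 245, 244, 244, 244, 245, 245, 245, 244, 244, 243, 242, 243, 244, 167, 115, 113, 111, 88, 78, 135, 164, 172, 170, 170, 172, 170, 171, 171, 172, 172, 172, 171, 173, 172, 173, 172, 174]
c300 [235, 234, 235, 236, 238, 239, 242, 244, 245, 246, 245, 243, 245, 246, 245, 245, 246, 245, 244, 242, 242, 243, 245, 244, 243, 243, 242, 241, 239, 240, 242, 167, 117, 116, 117, 118, 93, 138, 166, 171, 170, 172, 171, 173, 171, 173, 173, 172, 173, 171, 173, 171, 173, 172, 172]
proj lip corners [218.3 158.3] [348.1 158.2]
delta [ 1.1 -0.1  1. ] roll -0.0 at [0.5711 0.1837 0.086 ] rot [ 1.7999e+02  3.0000e-02 -1.7462e+02] q6 -81.1 t 27.2833 F [-0.2  0.8 -1.4] open 0.0155
```

Call:
move_arm([
  [3,0,0,0],
  [6,0,0,0],
  [9,0,0,0],
  [12,0,0,0],
  [15,0,0,0],
  [17,0,0,0],
  [19,0,0,0],
  [20,0,0,0],
  [20,0,0,0],
])

```text
t: 28.03
tool_pos: [0.5518, 0.1819, 0.0861]
eef_rot: [180.0, 0.2, -174.6]
force: [4.4, 0.4, -3.7]
opening: 0.0156
```

```bash
python3 bay.py -.01 | tail -1; python3 -c "
import cv2
g=cv2.cvtColor(cv2.imread('pics/bay.png'),cv2.COLOR_BGR2GRAY);print(g[150:225,252].tolist())"
```

```text
delta [-18.3  -0.1   1.1] roll -0.0 at [0.5518 0.1819 0.0861] rot [ 1.7998e+02  1.4000e-01 -1.7463e+02] q6 -80.8 t 28.0833 F [ 5.1  0.6 -3. ] open 0.0158
[240, 240, 240, 238, 237, 238, 241, 242, 241, 242, 240, 241, 240, 238, 237, 235, 236, 234, 234, 236, 238, 242, 242, 242, 243, 242, 241, 243, 243, 243, 243, 243, 241, 239, 239, 239, 240, 240, 240, 239, 239, 238, 235, 237, 222, 184, 176, 176, 178, 177, 178, 179, 178, 177, 179, 178, 125, 101, 102, 97, 130, 171, 174, 175, 175, 175, 199, 197, 222, 228, 201, 164, 185, 191, 161]
```

Call:
move_arm([
  [-1,0,2,0],
  [-2,0,4,0],
  [-3,0,6,0],
  [-4,0,8,0],
  [-4,0,10,0],
  [-4,0,10,0],
])

```text
t: 28.58
tool_pos: [0.556, 0.1824, 0.0774]
eef_rot: [180.0, 0.1, -174.6]
force: [0.8, -0.8, 6.6]
opening: 0.0155
```

Call:
move_arm([
  [0,0,0,0],
  [0,0,0,0],
  [0,0,0,0],
  [0,0,-5,0],
  [0,0,-30,0],
  [0,0,-70,0],
  [0,0,-100,0],
  [0,0,-100,0],
  [0,0,-100,0],
], jaw=0)

```text
t: 29.33
tool_pos: [0.556, 0.1825, 0.1784]
eef_rot: [180.0, 0.3, -174.6]
force: [-0.4, -0.7, -0.6]
opening: 0.0854
```

```bash
cat > chk.py <<'E'
from h import *
import sys
y=float(sys.argv[1])
im,c=cap('wrist',sys.argv[2]);g=cv2.cvtColor(im,cv2.COLOR_BGR2GRAY).astype(int)
u=int(proj(c,[*U(0,y-.013),.059])[0])
print("expected rows: lip",proj(c,[*U(-.037,y),.065])[1],"step",proj(c,[*U(-.025,y),.059])[1],"heel top",proj(c,[*U(.045,y),.059])[1],"far wall",proj(c,[*U(.051,y),.065])[1])
print("col",u,g[150:260,u].tolist())
go(.47,-.2,.30,185.4)
E
python3 chk.py -.01 done2.png; python3 - <<'E'
import cv2
g=cv2.cvtColor(cv2.imread('pics/w13.png'),cv2.COLOR_BGR2GRAY);print("ref",g[150:260,260].tolist())
E
```

```text
expected rows: lip 163.93447981201163 step 176.3968216401931 heel top 247.59837758934617 far wall 255.86868021728407
col 268 [245, 246, 246, 245, 246, 246, 247, 246, 244, 243, 245, 244, 244, 243, 242, 238, 207, 192, 195, 193, 192, 192, 193, 190, 189, 189, 167, 110, 98, 173, 187, 185, 175, 246, 250, 249, 250, 251, 250, 250, 249, 249, 248, 249, 250, 250, 250, 203, 165, 164, 166, 168, 169, 167, 166, 162, 164, 164, 165, 165, 164, 163, 161, 159, 155, 157, 162, 163, 158, 159, 158, 158, 157, 153, 156, 155, 157, 159, 159, 160, 159, 155, 155, 150, 148, 151, 149, 148, 154, 155, 155, 153, 155, 155, 154, 139, 98, 89, 78, 59, 49, 49, 50, 53, 53, 51, 49, 58, 63, 62]
delta [ 120.5 -372.5 -124.1] roll -0.0 at [0.5551 0.1822 0.1761] rot [ 1.7999e+02  4.0000e-02 -1.7462e+02] q6 -80.8 t 29.3833 F [-0.4  0.1 -0.5] open 0.0855
ref [249, 249, 249, 248, 246, 246, 247, 246, 246, 245, 245, 241, 212, 198, 198, 196, 198, 198, 197, 195, 195, 195, 196, 123, 88, 155, 187, 191, 129, 182, 247, 251, 251, 252, 251, 251, 251, 251, 251, 249, 250, 251, 240, 235, 236, 235, 235, 235, 235, 236, 235, 235, 235, 209, 149, 131, 132, 129, 131, 130, 127, 127, 126, 127, 128, 115, 110, 113, 110, 109, 111, 110, 108, 109, 109, 110, 109, 95, 93, 92, 91, 91, 91, 90, 90, 91, 93, 90, 90, 91, 89, 90, 89, 92, 89, 90, 73, 55, 56, 54, 53, 53, 53, 53, 58, 62, 63, 63, 62, 62]
```

Call:
move_arm([
  [20,-40,-40,0],
  [40,-100,-80,0],
  [60,-140,-120,0],
  [120,-372,-124,0],
  [120,-372,-124,0],
  [120,-372,-124,0],
  [120,-372,-124,0],
  [120,-372,-124,0],
  [120,-372,-124,0],
  [120,-372,-124,0],
])

```text
t: 30.22
tool_pos: [0.4702, -0.1958, 0.2973]
eef_rot: [179.9, -0.2, -174.6]
force: [1.2, 1.1, 0.8]
opening: 0.0855
```

Call:
move_arm([
  [0,0,0,0],
  [0,0,0,0],
  [0,0,0,0],
])

```text
t: 30.47
tool_pos: [0.4712, -0.1938, 0.2972]
eef_rot: [179.9, -0.1, -174.6]
force: [-0.3, -0.2, 0.3]
opening: 0.0851
```

```bash
python3 -c "
import filt
filt.nextgrip(0)"
```

```text
filter [ 0.5845 -0.2664] yaw 18.1 size 0.0978 0.0711 px [230. 244.]
filter [ 0.4327 -0.2861] yaw -28.0 size 0.0974 0.0692 px [220. 145.]
grip [ 0.59448681 -0.26310045] 198.09943
delta [-116.4  -81.7  274.1] roll -12.7 at [ 0.4714 -0.1932  0.2975] rot [ 1.7990e+02 -1.1000e-01 -1.7456e+02] q6 -121.9 t 30.5167 F [-0.3 -1.1 -0.2] open 0.0852
```

Call:
move_arm([
  [-35,-25,20,-5],
  [-70,-50,50,-10],
  [-105,-75,80,-12.7],
  [-116.4,-82,110,-12.7],
  [-116.4,-82,150,-12.7],
  [-116.4,-82,190,-12.7],
  [-116.4,-82,225,-12.7],
  [-116.4,-82,237,-12.7],
  [-116.4,-82,237,-12.7],
  [-116.4,-82,237,-12.7],
])

```text
t: 31.35
tool_pos: [0.5951, -0.2631, 0.0611]
eef_rot: [179.9, -0.1, -161.8]
force: [0.1, -0.6, 0.0]
opening: 0.0854
```

```bash
python3 near.py; python3 -c "
from h import *
go(.5945,-.2631,.0235,198.1)"
```

```text
top row 0 sides [227 369] [220 369] width 81.0 front in tool x,y mm [141.9  10.1] slopes [-0.312  0.   ]
front edge slope deg -0.5
delta [ 1.3  1.4 39.9] roll 0.1 at [ 0.5961 -0.2639  0.0634] rot [-1.7993e+02  8.0000e-02 -1.6182e+02] q6 -135.3 t 31.4 F [ 0.3 -0.3  0.6] open 0.0852
```

```bash
sed -i 's/m\[300:\]=0/m[300:]=0;m[:120]=0/' near.py; python3 near.py
```

```text
top row 120 sides [200 331] [200 369] width 74.7 front in tool x,y mm [ 75.4 -15.8] slopes [0.    1.161]
front edge slope deg -0.0
```

```bash
python3 - <<'E'
import cv2,numpy as np
im=cv2.imread('pics/near.png');h=cv2.cvtColor(im,cv2.COLOR_BGR2HSV)
print(h[100:210,255,2].tolist());print(h[100:210,255,1].tolist());print(h[165,200:370,2].tolist())
E
```

```text
[122, 121, 122, 119, 118, 118, 120, 121, 120, 123, 125, 125, 122, 123, 125, 125, 123, 124, 122, 124, 128, 129, 130, 129, 128, 131, 130, 128, 131, 133, 134, 138, 138, 137, 136, 140, 138, 141, 143, 145, 143, 143, 145, 145, 145, 145, 146, 147, 226, 255, 255, 255, 255, 255, 255, 255, 255, 255, 255, 255, 255, 255, 255, 255, 255, 255, 255, 255, 255, 255, 255, 255, 255, 255, 255, 255, 255, 255, 255, 255, 255, 255, 255, 255, 255, 255, 255, 253, 216, 198, 224, 229, 228, 228, 230, 229, 230, 229, 228, 228, 228, 228, 227, 227, 227, 227, 227, 226, 227, 226]
[31, 32, 33, 32, 30, 32, 30, 34, 34, 33, 29, 31, 29, 33, 37, 35, 29, 31, 31, 29, 34, 38, 35, 34, 36, 35, 33, 32, 29, 35, 36, 37, 37, 34, 34, 36, 35, 33, 37, 39, 39, 36, 37, 39, 35, 33, 35, 36, 30, 0, 0, 0, 0, 0, 0, 0, 0, 0, 0, 0, 0, 0, 0, 0, 0, 0, 0, 0, 0, 0, 0, 0, 0, 0, 0, 0, 0, 0, 0, 0, 0, 0, 0, 0, 0, 0, 0, 8, 34, 33, 31, 28, 29, 30, 29, 28, 28, 29, 29, 28, 29, 30, 29, 30, 29, 30, 29, 29, 29, 30]
[128, 129, 129, 128, 129, 131, 131, 128, 129, 131, 132, 129, 129, 131, 136, 135, 135, 138, 137, 137, 138, 140, 138, 140, 139, 144, 144, 142, 143, 142, 145, 143, 144, 145, 144, 147, 214, 255, 255, 255, 255, 255, 255, 255, 255, 255, 255, 255, 255, 255, 255, 255, 255, 255, 255, 255, 255, 255, 255, 255, 255, 255, 255, 255, 255, 255, 255, 255, 255, 255, 255, 255, 255, 255, 255, 255, 255, 255, 255, 255, 255, 255, 255, 255, 255, 255, 255, 255, 255, 255, 255, 255, 255, 255, 234, 229, 230, 229, 230, 230, 230, 230, 229, 229, 228, 228, 228, 227, 228, 228, 227, 227, 227, 227, 226, 227, 226, 226, 225, 225, 225, 225, 226, 224, 226, 223, 223, 223, 222, 221, 222, 221, 223, 221, 138, 101, 102, 98, 99, 99, 97, 96, 97, 97, 96, 95, 93, 114, 121, 121, 122, 121, 120, 124, 118, 117, 116, 118, 121, 118, 118, 118, 118, 118, 117, 116, 115, 116, 116, 115]
```

```bash
sed -i 's/\[...,2\]>95/[...,2]>175/' near.py; python3 near.py
```

```text
top row 148 sides [237 335] [239 334] width 65.2 front in tool x,y mm [57.1  2. ] slopes [ 0.054 -0.027]
front edge slope deg -0.0
```

Call:
move_arm([
  [-0.8,1.5,20,0],
  [-0.8,1.5,38,0],
  [-0.8,1.5,38,0],
  [-0.8,1.5,38,0],
])

```text
t: 31.83
tool_pos: [0.5955, -0.2631, 0.0249]
eef_rot: [-180.0, 0.0, -161.9]
force: [-0.2, 0.1, 0.3]
opening: 0.0855
```

Call:
move_arm([
  [0,0,0,0],
  [0,0,0,0],
  [0,0,0,0],
  [0,0,0,0],
  [0,0,0,0],
  [0,0,0,0],
  [0,0,0,0],
  [0,0,0,0],
], jaw=255, force=25)

```text
t: 32.5
tool_pos: [0.5955, -0.2633, 0.0243]
eef_rot: [-180.0, 0.0, -161.9]
force: [0.1, -0.6, 3.0]
opening: 0.0157
```

Call:
move_arm([
  [0,0,-30,0],
  [0,0,-60,0],
  [0,0,-100,0],
  [0,0,-140,0],
  [0,0,-157,0],
  [0,0,-157,0],
  [0,0,-157,0],
])

```text
t: 33.08
tool_pos: [0.5955, -0.2633, 0.1815]
eef_rot: [-179.9, 0.1, -161.9]
force: [-0.1, 0.2, -1.5]
opening: 0.0159
```

```bash
python3 -c "
from h import *
im,c=cap('wrist','h3.png');g=cv2.cvtColor(im,cv2.COLOR_BGR2GRAY);print(g[145:215,255].tolist())
p=U(-.112,-.09);go(p[0],p[1],.18,185.4)"
```

```text
[76, 76, 78, 80, 77, 78, 78, 79, 77, 137, 238, 246, 246, 247, 246, 246, 246, 246, 246, 246, 245, 245, 246, 245, 245, 245, 245, 245, 244, 245, 244, 243, 243, 244, 243, 243, 243, 243, 243, 242, 242, 242, 243, 241, 242, 242, 241, 172, 136, 136, 135, 137, 135, 137, 137, 135, 130, 113, 112, 111, 113, 127, 132, 136, 135, 135, 134, 134, 133, 133]
delta [ 29.4 382.6  -0. ] roll 12.7 at [ 0.5949 -0.263   0.1793] rot [ 1.7991e+02 -8.0000e-02 -1.6192e+02] q6 -135.2 t 33.1333 F [-0.1  0.3 -1.7] open 0.0153
```

Call:
move_arm([
  [3,38,0,2],
  [6,76,0,4],
  [9,115,0,6],
  [12,153,0,8],
  [15,191,0,10],
  [18,230,0,12],
  [21,268,0,12.7],
  [24,306,0,12.7],
  [27,345,0,12.7],
  [29.4,382.6,0,12.7],
])

```text
t: 33.97
tool_pos: [0.4464, 0.0928, 0.1783]
eef_rot: [180.0, -0.3, -174.6]
force: [0.9, -0.6, -1.4]
opening: 0.0154
```

Call:
move_arm([
  [0,0,0,0],
  [0,0,20,0],
  [0,0,45,0],
  [0,0,70,0],
  [0,0,80,0],
  [0,0,80,0],
  [0,0,80,0],
], force=20)

```text
t: 34.55
tool_pos: [0.4482, 0.0912, 0.1003]
eef_rot: [-180.0, -0.1, -174.6]
force: [0.0, 0.4, -0.4]
opening: 0.0156
```

```bash
python3 -c "
from h import *
p=U(-.112,-.09);go(p[0],p[1],.0757,185.4)"
```

```text
delta [-0.1  0.5 24.6] roll -0.0 at [0.4482 0.0912 0.1003] rot [-1.8000e+02 -1.2000e-01 -1.7463e+02] q6 -88.5 t 34.55 F [ 0.   0.4 -0.4] open 0.0156
```

Same press as before.

Call:
move_arm([
  [0,0,10,0],
  [0,0,14,0],
  [0,0,17,0],
  [0.5,0,20,0],
  [1,0,23,0],
  [1.5,0,25,0],
  [2,0,27,0],
  [2.5,0,29,0],
  [3,0,31,0],
])

```text
t: 35.3
tool_pos: [0.4459, 0.0911, 0.0729]
eef_rot: [-180.0, 0.1, -174.6]
force: [-14.7, -2.4, 20.1]
opening: 0.0157
```

Call:
move_arm([
  [1,0,1,0],
  [2,0,2,0],
  [2.5,0,3,0],
  [3,0,4,0],
  [3.5,0,5,0],
  [4,0,6,0],
  [4,0,7,0],
  [4,0,7,0],
])

```text
t: 35.97
tool_pos: [0.4439, 0.0909, 0.0673]
eef_rot: [-180.0, 0.4, -174.6]
force: [-10.7, -2.1, 23.8]
opening: 0.0156
```

Call:
move_arm([
  [0,0,-10,0],
  [0,0,-30,0],
  [0,0,-60,0],
  [0,0,-60,0],
  [0,0,-60,0],
  [0,0,-60,0],
])

```text
t: 36.47
tool_pos: [0.4415, 0.0907, 0.1225]
eef_rot: [180.0, -0.0, -174.6]
force: [-0.3, -0.6, -1.3]
opening: 0.0154
```

```bash
python3 - <<'E'
from h import *
im,c=cap('wrist','w15.png')
g=cv2.cvtColor(im,cv2.COLOR_BGR2GRAY).astype(int)
print(g[150:216,252].tolist());print(g[150:216,310].tolist())
for v in(172,185,195,209): print(v,g[v,212:234].tolist(),g[v,330:350].tolist())
p=U(.018,-.09);go(p[0],p[1],.122,185.4)
E
```

```text
[73, 72, 71, 73, 69, 71, 73, 73, 72, 70, 70, 68, 68, 71, 70, 70, 69, 71, 107, 125, 130, 132, 129, 130, 130, 132, 133, 132, 131, 133, 132, 132, 131, 132, 132, 133, 133, 132, 131, 132, 133, 133, 131, 133, 132, 134, 134, 134, 133, 133, 134, 133, 133, 136, 134, 135, 134, 133, 135, 134, 124, 186, 226, 230, 230, 230]
[115, 115, 114, 116, 117, 119, 117, 117, 115, 113, 116, 86, 76, 76, 77, 77, 75, 73, 171, 219, 224, 225, 224, 224, 225, 225, 226, 227, 226, 227, 227, 227, 227, 227, 227, 226, 227, 228, 228, 229, 228, 228, 228, 229, 229, 229, 230, 229, 229, 231, 232, 232, 231, 230, 231, 230, 231, 231, 232, 168, 129, 187, 153, 136, 133, 134]
172 [114, 113, 116, 116, 114, 117, 116, 116, 117, 116, 117, 117, 117, 116, 119, 130, 128, 128, 128, 128, 130, 128] [222, 224, 223, 224, 222, 223, 223, 140, 108, 107, 109, 107, 106, 108, 106, 106, 105, 105, 105, 107]
185 [118, 119, 116, 118, 115, 117, 117, 114, 115, 116, 116, 115, 115, 115, 122, 130, 129, 129, 128, 129, 128, 132] [224, 224, 225, 225, 224, 224, 224, 173, 118, 119, 120, 120, 118, 119, 120, 118, 120, 120, 120, 120]
195 [115, 116, 116, 114, 116, 115, 114, 117, 114, 114, 114, 114, 116, 114, 127, 132, 132, 131, 132, 130, 131, 132] [227, 227, 226, 225, 227, 227, 226, 151, 77, 75, 75, 73, 74, 74, 72, 71, 73, 75, 72, 70]
209 [119, 118, 120, 118, 120, 119, 121, 120, 120, 118, 119, 121, 121, 119, 131, 132, 131, 132, 131, 133, 132, 131] [135, 132, 133, 131, 133, 133, 133, 192, 80, 76, 75, 76, 77, 75, 75, 76, 78, 74, 75, 75]
delta [-137.1    0.4   -0.3] roll -0.0 at [0.4411 0.0907 0.1219] rot [ 1.8000e+02 -9.0000e-02 -1.7462e+02] q6 -88.5 t 36.5167 F [-0.2  1.2 -1.3] open 0.0155
```

Call:
move_arm([
  [-30,0.4,0,0],
  [-65,0.4,0,0],
  [-100,0.4,0,0],
  [-125,0.4,0,0],
  [-137,0.4,0,0],
  [-137,0.4,0,0],
  [-137,0.4,0,0],
  [-137,0.4,0,0],
])

```text
t: 37.18
tool_pos: [0.5769, 0.1039, 0.1218]
eef_rot: [180.0, -0.1, -174.6]
force: [0.1, 0.2, -0.9]
opening: 0.0158
```

```bash
python3 -c "
from fit2 import *
fit2([168,110,209,111,211,113.5])"; python3 bay.py -.09 150 180
```

```text
t,dx,dz [13.7  0.7 -2.5] res [-1.  -0.1  1.2 -1.9 -0.2  1.5] tip tool x,z 48.3 35.6 heel -44.9 12.8
c252 [130, 131, 132, 132, 128, 130, 132, 131, 133, 133, 131, 133, 135, 134, 134, 135, 132, 131, 130, 132, 131, 131, 131, 133, 130, 129, 120, 86, 75, 79, 78, 82, 81, 86, 88, 89, 88, 88, 92, 98, 99, 98, 99, 98, 98, 97, 97, 99, 98, 98, 98, 100, 99, 98, 97]
c300 [238, 239, 238, 238, 238, 238, 210, 238, 243, 244, 243, 243, 245, 245, 244, 244, 243, 241, 242, 242, 243, 241, 240, 241, 238, 239, 220, 143, 114, 114, 116, 115, 115, 115, 117, 88, 77, 80, 132, 163, 166, 168, 165, 166, 169, 169, 168, 169, 170, 170, 170, 170, 170, 169, 169]
proj lip corners [229.8 154.7] [336.  154.6]
150 [242, 242, 242, 242, 242, 242, 242, 242, 242, 242, 242, 242, 156, 127, 126, 124, 127, 126, 126, 127, 126, 79, 76, 75, 132, 132, 132, 133, 133, 132, 132, 133, 132, 131, 132] | [239, 239, 239, 239, 239, 238, 238, 238, 239, 238, 156, 125, 123, 123, 124, 124, 123, 122, 121, 124, 121, 122, 236, 236, 237, 236, 236, 234, 235, 236, 235, 234, 235, 234, 234]
180 [112, 143, 233, 236, 239, 214, 76, 110, 110, 113, 115, 111, 110, 110, 119, 121, 119, 118, 120, 120, 119, 110, 97, 95, 97, 99, 96, 97, 96, 94, 97, 97, 96, 97, 97] | [166, 167, 167, 165, 166, 167, 166, 166, 165, 166, 168, 166, 143, 118, 120, 119, 120, 116, 118, 118, 86, 83, 107, 162, 175, 174, 174, 175, 173, 175, 175, 173, 173, 229, 246]
delta [-0.3 -0.2 38. ] roll -0.0 at [0.5773 0.104  0.123 ] rot [ 1.7999e+02 -1.0000e-02 -1.7461e+02] q6 -88.8 t 37.3333 F [ 0.3 -0.2 -1.6] open 0.0153
```

Call:
move_arm([
  [0,0,8,0],
  [0,0,16,0],
  [0,0,24,0],
  [0,0,30,0],
  [0,0,34,0],
  [0,0,36,0],
  [0,0,37,0],
  [0,0,37,0],
])

```text
t: 38.0
tool_pos: [0.578, 0.104, 0.0858]
eef_rot: [180.0, 0.0, -174.6]
force: [-0.2, -0.2, -0.9]
opening: 0.0156
```

```bash
python3 bay.py -.09|grep -v c252
```

```text
c300 [235, 237, 235, 236, 234, 235, 224, 240, 242, 243, 243, 243, 242, 243, 245, 243, 243, 244, 243, 242, 240, 241, 241, 242, 242, 241, 240, 240, 239, 237, 238, 225, 147, 115, 114, 114, 116, 91, 154, 170, 168, 169, 169, 168, 169, 168, 171, 168, 169, 168, 170, 169, 170, 169, 171]
proj lip corners [218.5 159.2] [348.1 159. ]
delta [ 0.6 -0.1  1.1] roll -0.0 at [0.5782 0.104  0.0861] rot [ 1.8000e+02  2.0000e-02 -1.7462e+02] q6 -88.8 t 38.05 F [ 0.4 -1.1 -0.5] open 0.0156
```

Call:
move_arm([
  [3,0,0,0],
  [6,0,0,0],
  [9,0,0,0],
  [12,0,0,0],
  [15,0,0,0],
  [17,0,0,0],
  [19,0,0,0],
  [20,0,0,0],
  [20,0,0,0],
])

```text
t: 38.8
tool_pos: [0.5585, 0.1021, 0.0861]
eef_rot: [180.0, 0.1, -174.6]
force: [3.6, 0.5, -2.7]
opening: 0.0156
```

```bash
python3 bay.py -.09 | tail -1; python3 -c "
import cv2
g=cv2.cvtColor(cv2.imread('pics/bay.png'),cv2.COLOR_BGR2GRAY);print(g[150:225,300].tolist())"
```

```text
delta [-19.2  -0.    1.1] roll -0.0 at [0.5585 0.1021 0.086 ] rot [ 1.8000e+02  8.0000e-02 -1.7462e+02] q6 -88.7 t 38.85 F [ 4.2 -0.3 -3.4] open 0.0154
[239, 239, 238, 238, 238, 237, 237, 236, 237, 239, 239, 239, 238, 236, 235, 233, 234, 236, 234, 234, 233, 234, 223, 236, 240, 240, 240, 239, 239, 242, 241, 240, 241, 240, 237, 237, 237, 239, 238, 237, 235, 235, 235, 233, 234, 229, 189, 173, 173, 173, 175, 174, 173, 173, 176, 175, 175, 173, 175, 122, 101, 124, 108, 102, 99, 100, 100, 100, 110, 112, 113, 115, 103, 103, 103]
```

Tongue under the lip and touching the end wall; lower and release.

Call:
move_arm([
  [-1,0,2,0],
  [-2,0,4,0],
  [-3,0,6,0],
  [-4,0,8,0],
  [-4,0,10,0],
  [-4,0,10,0],
])

```text
t: 39.35
tool_pos: [0.5631, 0.1026, 0.0776]
eef_rot: [180.0, 0.2, -174.6]
force: [0.6, -0.2, 7.1]
opening: 0.0158
```

Call:
move_arm([
  [0,0,0,0],
  [0,0,0,0],
  [0,0,0,0],
  [0,0,-5,0],
  [0,0,-30,0],
  [0,0,-70,0],
  [0,0,-100,0],
  [0,0,-100,0],
  [0,0,-100,0],
], jaw=0)

```text
t: 40.1
tool_pos: [0.563, 0.1026, 0.1785]
eef_rot: [180.0, 0.3, -174.6]
force: [0.7, 0.6, -0.7]
opening: 0.0856
```

```bash
python3 chk.py -.09 done3.png
```

```text
expected rows: lip 164.47649178436217 step 176.9097718003243 heel top 248.0207936247956 far wall 256.2906796402979
col 268 [134, 136, 138, 136, 137, 140, 138, 138, 134, 135, 135, 138, 136, 133, 132, 135, 109, 100, 101, 102, 102, 102, 100, 101, 101, 98, 99, 100, 88, 85, 94, 97, 97, 97, 145, 162, 159, 162, 165, 166, 163, 161, 162, 158, 158, 161, 162, 165, 165, 165, 162, 163, 166, 168, 165, 166, 163, 164, 164, 163, 166, 166, 164, 161, 159, 154, 156, 159, 160, 159, 158, 156, 157, 158, 154, 155, 157, 157, 159, 159, 159, 159, 155, 153, 152, 147, 148, 149, 150, 154, 155, 154, 153, 155, 154, 153, 138, 99, 89, 81, 56, 52, 53, 51, 47, 50, 51, 55, 60, 61]
delta [ 120.  -292.5 -123.9] roll -0.0 at [0.5621 0.1025 0.1762] rot [ 1.7999e+02  4.0000e-02 -1.7461e+02] q6 -88.8 t 40.15 F [-0.2  0.3  0.7] open 0.0854
```

Call:
move_arm([
  [20,-40,-40,0],
  [40,-80,-80,0],
  [60,-120,-120,0],
  [120,-292,-124,0],
  [120,-292,-124,0],
  [120,-292,-124,0],
  [120,-292,-124,0],
  [120,-292,-124,0],
  [120,-292,-124,0],
  [120,-292,-124,0],
])

```text
t: 40.98
tool_pos: [0.4686, -0.2028, 0.2987]
eef_rot: [180.0, -0.1, -174.9]
force: [0.9, 0.8, 0.0]
opening: 0.0852
```

Call:
move_arm([
  [0,0,0,0],
  [0,0,0,0],
])

```text
t: 41.15
tool_pos: [0.47, -0.1986, 0.2984]
eef_rot: [179.9, -0.1, -174.6]
force: [0.6, 0.0, -0.3]
opening: 0.0856
```

```bash
python3 -c "
import filt
filt.nextgrip(0)"
```

```text
filter [ 0.4455 -0.2941] yaw -28.1 size 0.1274 0.0703 px [218. 154.]
grip [ 0.45480054 -0.29901572] 151.90189
delta [ 24.4 -99.2 275.5] roll 33.6 at [ 0.4701 -0.1983  0.2986] rot [ 1.7991e+02 -1.0000e-01 -1.7453e+02] q6 -122.5 t 41.2 F [ 0.5  0.6 -0. ] open 0.0855
```

```bash
for t in 140 170 200; do sed -i "s/\[...,2\]>[0-9]*/[...,2]>$t/" filt.py; python3 -c "
import filt
filt.nextgrip(0)"; done
```

```text
filter [ 0.4326 -0.2862] yaw -27.6 size 0.0963 0.0682 px [224. 146.]
grip [ 0.4419064  -0.29111278] 152.40791
delta [ 36.7 -90.1 275.9] roll 33.1 at [ 0.4702 -0.1982  0.2989] rot [ 1.7993e+02 -7.0000e-02 -1.7451e+02] q6 -122.5 t 41.25 F [ 0.1 -1.1 -0.4] open 0.0857
filter [ 0.4324 -0.2862] yaw -27.7 size 0.0954 0.0677 px [224. 145.]
grip [ 0.44164939 -0.29112122] 152.3247
delta [ 37.1 -90.  276.2] roll 33.2 at [ 0.4703 -0.1982  0.2992] rot [ 1.7995e+02 -5.0000e-02 -1.7450e+02] q6 -122.5 t 41.3 F [0.  0.  1.2] open 0.0856
filter [ 0.4324 -0.2861] yaw -27.7 size 0.095 0.0673 px [224. 145.]
grip [ 0.44173476 -0.29100595] 152.33978
delta [ 37.1 -89.7 276.3] roll 33.1 at [ 0.4703 -0.1984  0.2994] rot [ 1.7996e+02 -4.0000e-02 -1.7451e+02] q6 -122.5 t 41.35 F [ 0.2 -0.2 -0.4] open 0.0856
```

Call:
move_arm([
  [12,-30,20,7],
  [24,-60,50,14],
  [37,-90,80,21],
  [37,-90,110,28],
  [37,-90,150,33.2],
  [37,-90,190,33.2],
  [37,-90,225,33.2],
  [37,-90,239,33.2],
  [37,-90,239,33.2],
  [37,-90,239,33.2],
])

```text
t: 42.18
tool_pos: [0.4418, -0.2919, 0.0607]
eef_rot: [180.0, -0.1, 152.2]
force: [0.3, -0.0, 1.0]
opening: 0.085
```

```bash
python3 near.py; python3 -c "
from h import *
go(.4418,-.291,.0235,152.3)"
```

```text
top row 148 sides [234 334] [236 333] width 65.8 front in tool x,y mm [57.8  1.1] slopes [ 0.054 -0.054]
front edge slope deg -0.6
delta [ 1.4  1.1 38.7] roll -0.1 at [ 0.4425 -0.2926  0.0622] rot [-1.7999e+02  1.1000e-01  1.5223e+02] q6 -99.7 t 42.2333 F [-0.4 -0.5  0.6] open 0.0857
```

Call:
move_arm([
  [0,0.7,20,0],
  [0,0.7,38,0],
  [0,0.7,38,0],
  [0,0.7,38,0],
])

```text
t: 42.57
tool_pos: [0.4425, -0.2921, 0.0242]
eef_rot: [-180.0, 0.1, 152.2]
force: [0.0, 0.0, 0.2]
opening: 0.0855
```

Call:
move_arm([
  [0,0,0,0],
  [0,0,0,0],
  [0,0,0,0],
  [0,0,0,0],
  [0,0,0,0],
  [0,0,0,0],
  [0,0,0,0],
  [0,0,0,0],
], jaw=255, force=25)

```text
t: 43.23
tool_pos: [0.4422, -0.2921, 0.0233]
eef_rot: [180.0, 0.0, 152.2]
force: [0.2, 0.7, 3.3]
opening: 0.0158
```

Call:
move_arm([
  [0,0,-30,0],
  [0,0,-60,0],
  [0,0,-100,0],
  [0,0,-140,0],
  [0,0,-157,0],
  [0,0,-157,0],
  [0,0,-157,0],
])

```text
t: 43.82
tool_pos: [0.442, -0.292, 0.18]
eef_rot: [-180.0, 0.1, 152.2]
force: [-0.5, 0.5, -2.3]
opening: 0.0154
```

```bash
python3 -c "
from h import *
im,c=cap('wrist','h4.png');g=cv2.cvtColor(im,cv2.COLOR_BGR2GRAY);print(g[145:215,255].tolist())
p=U(-.112,-.17);go(p[0],p[1],.18,185.4)"
```

```text
[109, 112, 111, 112, 114, 116, 114, 139, 184, 194, 193, 195, 192, 194, 195, 194, 195, 194, 195, 196, 194, 196, 196, 195, 195, 196, 194, 194, 194, 195, 193, 194, 193, 195, 194, 195, 193, 193, 195, 192, 192, 195, 193, 194, 193, 193, 193, 193, 194, 196, 192, 193, 193, 195, 194, 181, 164, 160, 158, 169, 185, 192, 191, 190, 193, 192, 191, 190, 192, 192]
delta [129.  275.2  -1.3] roll -33.2 at [ 0.4414 -0.2916  0.1783] rot [ 1.7998e+02 -1.3000e-01  1.5218e+02] q6 -99.6 t 43.8667 F [-0.7  0.3 -1.3] open 0.0153
```

Call:
move_arm([
  [13,28,0,-4],
  [26,55,0,-8],
  [39,83,0,-12],
  [52,110,0,-16],
  [65,138,0,-20],
  [78,165,0,-24],
  [90,193,0,-28],
  [103,220,0,-31],
  [116,248,0,-33.2],
  [129,275.2,0,-33.2],
])

```text
t: 44.7
tool_pos: [0.4549, 0.0132, 0.1772]
eef_rot: [180.0, -0.3, -174.5]
force: [0.6, -0.1, -1.7]
opening: 0.0154
```

Call:
move_arm([
  [0,0,0,0],
  [0,0,20,0],
  [0,0,45,0],
  [0,0,70,0],
  [0,0,80,0],
  [0,0,80,0],
  [0,0,80,0],
], force=20)

```text
t: 45.28
tool_pos: [0.4558, 0.0115, 0.0993]
eef_rot: [180.0, -0.1, -174.6]
force: [0.0, 0.4, -0.3]
opening: 0.0156
```

```bash
python3 -c "
from h import *
p=U(-.112,-.17);go(p[0],p[1],.0757,185.4)"
```

```text
delta [-0.   0.5 23.6] roll -0.0 at [0.4558 0.0115 0.0993] rot [ 1.7998e+02 -1.2000e-01 -1.7464e+02] q6 -98.6 t 45.2833 F [ 0.   0.4 -0.3] open 0.0156
```

Call:
move_arm([
  [0,0,10,0],
  [0,0,14,0],
  [0,0,17,0],
  [0.5,0,20,0],
  [1,0,23,0],
  [1.5,0,25,0],
  [2,0,27,0],
  [2.5,0,29,0],
  [3,0,31,0],
])

```text
t: 46.03
tool_pos: [0.4536, 0.0112, 0.0722]
eef_rot: [-180.0, 0.1, -174.6]
force: [-18.7, -0.5, 29.0]
opening: 0.0156
```

Call:
move_arm([
  [1,0,1,0],
  [2,0,2,0],
  [2.5,0,3,0],
  [3,0,4,0],
  [3.5,0,5,0],
  [4,0,6,0],
  [4,0,7,0],
  [4,0,7,0],
])

```text
t: 46.7
tool_pos: [0.4527, 0.011, 0.0677]
eef_rot: [-179.9, 0.6, -174.6]
force: [-10.3, 1.1, 28.0]
opening: 0.0156
```

Call:
move_arm([
  [0,0,-10,0],
  [0,0,-30,0],
  [0,0,-60,0],
  [0,0,-60,0],
  [0,0,-60,0],
  [0,0,-60,0],
])

```text
t: 47.2
tool_pos: [0.449, 0.011, 0.1213]
eef_rot: [180.0, -0.0, -174.6]
force: [1.3, -0.1, -2.4]
opening: 0.0155
```

```bash
python3 - <<'E'
from h import *
im,c=cap('wrist','w16.png')
g=cv2.cvtColor(im,cv2.COLOR_BGR2GRAY).astype(int)
print(g[150:216,252].tolist());print(g[150:216,310].tolist())
for v in(172,195,209): print(v,g[v,212:234].tolist(),g[v,330:350].tolist())
p=U(.018,-.17);go(p[0],p[1],.122,185.4)
E
```

```text
[124, 123, 121, 120, 119, 119, 118, 117, 116, 115, 87, 76, 74, 76, 114, 133, 138, 137, 139, 139, 139, 140, 141, 142, 140, 141, 140, 142, 140, 141, 142, 141, 143, 141, 140, 142, 142, 143, 141, 141, 144, 144, 145, 143, 144, 145, 144, 145, 143, 144, 143, 144, 144, 144, 143, 143, 126, 130, 142, 143, 144, 142, 143, 150, 170, 177]
[127, 129, 127, 130, 129, 127, 124, 122, 121, 89, 79, 80, 79, 79, 182, 228, 234, 234, 234, 235, 237, 237, 236, 236, 235, 235, 236, 236, 237, 237, 237, 237, 237, 237, 237, 237, 237, 238, 238, 238, 238, 238, 240, 239, 240, 240, 240, 240, 240, 240, 240, 240, 240, 240, 241, 181, 131, 197, 237, 240, 238, 239, 176, 145, 145, 145]
172 [121, 121, 123, 122, 123, 123, 125, 124, 123, 126, 123, 123, 125, 123, 183, 233, 234, 235, 235, 235, 235, 234] [234, 233, 233, 234, 233, 234, 233, 185, 127, 125, 125, 124, 124, 124, 125, 127, 124, 126, 125, 125]
195 [118, 116, 118, 116, 118, 116, 118, 123, 122, 121, 121, 120, 121, 119, 217, 238, 143, 140, 140, 141, 141, 141] [237, 237, 237, 237, 237, 237, 237, 215, 128, 124, 123, 124, 123, 124, 123, 122, 119, 121, 119, 118]
209 [134, 134, 131, 132, 132, 131, 130, 132, 131, 130, 130, 125, 138, 140, 141, 142, 141, 141, 142, 140, 142, 141] [238, 239, 238, 239, 238, 238, 238, 238, 238, 236, 162, 85, 84, 84, 86, 83, 84, 81, 81, 80]
delta [-137.1    0.4   -1.5] roll -0.0 at [0.4487 0.011  0.1207] rot [ 1.7998e+02 -1.0000e-01 -1.7462e+02] q6 -98.7 t 47.25 F [-0.5  0.2 -1. ] open 0.0156
```

```bash
python3 -c "
from fit2 import *
fit2([164,112,205,111.7,207,116.5])"
```

```text
t,dx,dz [14.1  3.9 -0.2] res [-1.4 -0.4  1.6 -0.8 -0.1  0.5] tip tool x,z 51.1 33.6 heel -42.0 10.1
```

Call:
move_arm([
  [-30,0.4,0,0],
  [-65,0.4,0,0],
  [-100,0.4,0,0],
  [-125,0.4,0,0],
  [-139,0.4,0,0],
  [-139,0.4,0,0],
  [-139,0.4,0,0],
  [-139,0.4,0,0],
])

```text
t: 48.02
tool_pos: [0.5867, 0.0244, 0.1209]
eef_rot: [180.0, -0.1, -174.6]
force: [0.1, -0.0, -1.5]
opening: 0.0158
```

```bash
python3 bay.py -.17 150 180
```

```text
c252 [140, 142, 142, 142, 142, 144, 145, 140, 143, 143, 144, 144, 142, 142, 142, 139, 144, 142, 141, 140, 140, 141, 140, 128, 92, 84, 81, 81, 80, 81, 82, 80, 82, 81, 100, 104, 105, 106, 105, 108, 106, 105, 105, 104, 103, 106, 102, 103, 104, 103, 105, 103, 103, 103, 103]
c300 [248, 247, 246, 249, 249, 249, 249, 249, 249, 250, 250, 249, 249, 248, 248, 248, 249, 249, 249, 248, 248, 246, 246, 231, 160, 134, 134, 135, 135, 137, 135, 137, 102, 86, 167, 181, 181, 182, 181, 181, 184, 182, 183, 182, 183, 183, 185, 183, 184, 183, 182, 182, 182, 183, 183]
proj lip corners [229.4 151.9] [336.7 151.8]
150 [89, 91, 92, 93, 90, 92, 92, 91, 92, 91, 93, 93, 91, 91, 92, 95, 92, 105, 132, 133, 133, 134, 134, 178, 247, 248, 249, 248, 248, 248, 248, 248, 248, 248, 248] | [245, 245, 245, 245, 244, 244, 244, 244, 245, 244, 228, 137, 136, 133, 135, 136, 134, 134, 132, 132, 132, 133, 164, 243, 243, 243, 243, 243, 242, 242, 242, 242, 242, 242, 242]
180 [88, 87, 88, 87, 88, 89, 90, 87, 88, 87, 88, 88, 87, 88, 87, 89, 90, 89, 89, 110, 124, 164, 100, 100, 98, 102, 100, 103, 100, 102, 103, 103, 102, 101, 104] | [181, 181, 184, 181, 182, 182, 181, 182, 180, 180, 182, 180, 167, 130, 132, 131, 128, 131, 128, 130, 119, 90, 87, 158, 191, 189, 188, 187, 190, 188, 189, 187, 187, 171, 252]
delta [ 1.6  0.  36.3] roll -0.0 at [0.5867 0.0244 0.1213] rot [ 1.7999e+02 -7.0000e-02 -1.7462e+02] q6 -96.6 t 48.0667 F [ 0.   1.2 -1.3] open 0.0156
```

Call:
move_arm([
  [0,0,8,0],
  [0,0,16,0],
  [0,0,24,0],
  [0,0,30,0],
  [0,0,34,0],
  [0,0,36,0],
  [0,0,38,0],
  [0,0,38,0],
])

```text
t: 48.73
tool_pos: [0.5876, 0.0245, 0.0836]
eef_rot: [180.0, -0.0, -174.6]
force: [0.7, -0.4, -0.4]
opening: 0.0156
```

```bash
python3 bay.py -.17|grep -v c252
```

```text
c300 [244, 244, 231, 244, 248, 248, 248, 248, 247, 248, 249, 249, 248, 248, 248, 247, 246, 246, 246, 247, 248, 247, 245, 246, 245, 244, 244, 246, 198, 139, 130, 130, 128, 132, 168, 176, 179, 178, 178, 179, 178, 180, 180, 178, 180, 179, 180, 178, 178, 178, 176, 179, 178, 179, 179]
proj lip corners [217.5 155.9] [349.4 155.7]
delta [ 2.6  0.1 -1.1] roll -0.0 at [0.5877 0.0244 0.0839] rot [ 1.8000e+02  1.0000e-02 -1.7462e+02] q6 -96.6 t 48.7833 F [-0.5 -0.1 -2.2] open 0.0155
```

Call:
move_arm([
  [3,0,0,0],
  [6,0,0,0],
  [9,0,0,0],
  [12,0,0,0],
  [15,0,0,0],
  [17,0,0,0],
  [19,0,0,0],
  [20,0,0,0],
  [20,0,0,0],
])

```text
t: 49.53
tool_pos: [0.5685, 0.0226, 0.0844]
eef_rot: [-180.0, 0.2, -174.6]
force: [4.6, 0.4, -2.8]
opening: 0.0159
```

```bash
python3 bay.py -.17 | tail -1; python3 -c "
import cv2
g=cv2.cvtColor(cv2.imread('pics/bay.png'),cv2.COLOR_BGR2GRAY);print(g[150:225,300].tolist())"
```

```text
delta [-16.7   0.1  -0.6] roll -0.0 at [0.5685 0.0226 0.0843] rot [-1.8000e+02  1.4000e-01 -1.7462e+02] q6 -96.8 t 49.5833 F [ 5.7 -0.2 -2.4] open 0.0155
[241, 242, 241, 240, 237, 235, 238, 239, 239, 237, 238, 238, 238, 238, 240, 241, 240, 239, 238, 242, 242, 243, 242, 241, 243, 243, 242, 242, 243, 242, 240, 238, 239, 240, 241, 241, 239, 238, 237, 236, 236, 239, 199, 178, 178, 179, 178, 178, 178, 180, 179, 179, 178, 178, 179, 124, 99, 136, 170, 176, 176, 175, 123, 105, 104, 105, 104, 106, 105, 101, 101, 100, 101, 99, 100]
```

Call:
move_arm([
  [-1,0,2,0],
  [-2,0,4,0],
  [-3,0,6,0],
  [-4,0,8,0],
  [-4,0,10,0],
  [-4,0,10,0],
])

```text
t: 50.08
tool_pos: [0.5731, 0.023, 0.0757]
eef_rot: [-180.0, 0.2, -174.6]
force: [2.7, 0.2, 7.4]
opening: 0.0157
```

Call:
move_arm([
  [0,0,0,0],
  [0,0,0,0],
  [0,0,0,0],
  [0,0,-5,0],
  [0,0,-30,0],
  [0,0,-70,0],
  [0,0,-100,0],
  [0,0,-100,0],
  [0,0,-100,0],
], jaw=0)

```text
t: 50.83
tool_pos: [0.5726, 0.0229, 0.1764]
eef_rot: [-180.0, 0.3, -174.6]
force: [0.6, -0.4, -1.1]
opening: 0.0857
```

```bash
python3 chk.py -.17 done4.png; python3 -c "
from h import *
go(.548,.2,.30,185.5)"
```

```text
expected rows: lip 162.49687944678283 step 175.12662400977098 heel top 247.03137139635098 far wall 255.36373252418093
col 268 [142, 140, 143, 143, 143, 142, 140, 138, 140, 140, 139, 137, 138, 138, 112, 104, 104, 105, 103, 104, 104, 101, 104, 101, 102, 94, 86, 96, 102, 100, 99, 127, 162, 167, 166, 171, 173, 170, 168, 167, 166, 163, 167, 169, 170, 173, 173, 171, 170, 172, 173, 174, 171, 171, 169, 171, 169, 172, 173, 171, 170, 169, 164, 161, 163, 168, 169, 165, 166, 165, 165, 166, 161, 161, 162, 165, 166, 166, 168, 167, 162, 159, 159, 156, 158, 157, 158, 160, 162, 162, 162, 163, 162, 163, 159, 111, 91, 93, 66, 56, 56, 54, 56, 56, 55, 57, 62, 65, 66, 64]
delta [ 122.1 -212.4 -126. ] roll -0.0 at [0.5717 0.0229 0.1741] rot [-1.8000e+02  3.0000e-02 -1.7462e+02] q6 -96.8 t 50.8833 F [-1.1 -0.7 -0.8] open 0.0857
delta [   6.9  178.5 -125.9] roll -0.1 at [0.5717 0.0229 0.1741] rot [-1.8000e+02  3.0000e-02 -1.7462e+02] q6 -96.8 t 50.8833 F [-1.1 -0.7 -0.8] open 0.0857
```

Call:
move_arm([
  [2,30,-35,0],
  [4,65,-60,0],
  [6,100,-90,0],
  [7,140,-120,0],
  [7,178,-126,0],
  [7,178,-126,0],
  [7,178,-126,0],
  [7,178,-126,0],
])

```text
t: 51.55
tool_pos: [0.5477, 0.1996, 0.2978]
eef_rot: [-179.9, -0.2, -174.5]
force: [0.4, 0.0, -0.5]
opening: 0.0855
```

```bash
python3 -c "
from h import *
im,c=cap('wrist','all.png');cv2.imwrite('pics/allc.png',cv2.resize(im[100:290,100:460],(792,418),interpolation=cv2.INTER_CUBIC));go(.5378,.352,.205,185.5)"
```

```text
delta [ -4.7 153.7  92.4] roll -0.1 at [0.5478 0.1987 0.2976] rot [-179.93   -0.21 -174.63] q6 -79.1 t 51.6 F [-0.3 -0.4 -0.7] open 0.0857
```

View pics/allc.png

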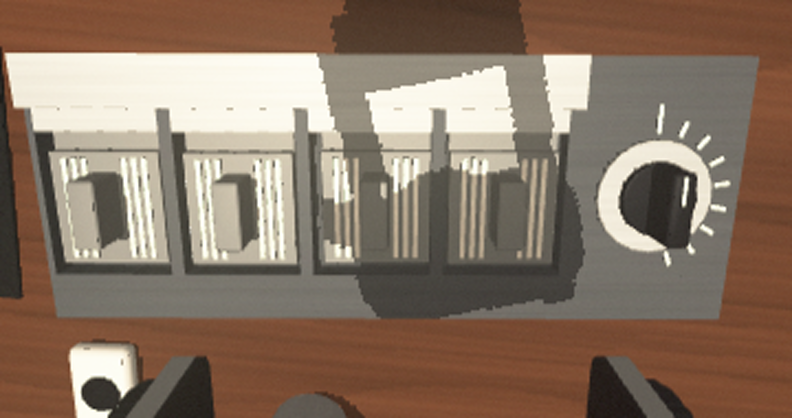

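Call:
move_arm([
  [-1,40,10,0],
  [-2,80,25,0],
  [-4,115,50,0],
  [-5,140,75,0],
  [-5,152,92,0],
  [-5,152,92,0],
  [-5,152,92,0],
  [-5,152,92,0],
])

```text
t: 52.27
tool_pos: [0.5398, 0.3495, 0.2091]
eef_rot: [180.0, 0.1, -174.7]
force: [0.8, -0.1, 0.8]
opening: 0.0855
```

```bash
cat > dial.py <<'E'
from h import *
import sys
def ang(fn):
    im,c=cap('wrist',fn); g=cv2.cvtColor(im,cv2.COLOR_BGR2GRAY)
    ax=np.array([.5378,.3496]); res=[]
    # rectify the deck around the axis at z=65 (scale) and bar top at z=109 (line), 0.25 mm/px, unit axes: +col = unit y, +row = unit x
    for z in(.065,.109):
        n=241; S=np.float32([[0,0],[n-1,0],[n-1,n-1],[0,n-1]]); a=np.radians(UY)
        W=[(-.06,-.06),(-.06,.06),(.06,.06),(.06,-.06)]
        Pp=np.float32([proj(c,[*(ax+np.array([x*np.cos(a)-y*np.sin(a),x*np.sin(a)+y*np.cos(a)])),z]) for x,y in W])
        r=cv2.warpPerspective(g,cv2.getPerspectiveTransform(Pp,S),(n,n),flags=cv2.INTER_LINEAR); cv2.imwrite(f'pics/{fn[:-4]}_{int(z*1000)}.png',r); res.append(r)
    return res
def comps(r,lo,hi,rmin,rmax,show):
    m=cv2.adaptiveThreshold(r,255,cv2.ADAPTIVE_THRESH_MEAN_C,cv2.THRESH_BINARY,21,-15)
    yy,xx=np.mgrid[:241,:241]; rr=np.hypot(yy-120,xx-120)*.5
    m[(rr<rmin)|(rr>rmax)]=0
    n,l,s,ce=cv2.connectedComponentsWithStats(m)
    for i in range(1,n):
        if not lo<s[i,4]<hi: continue
        ys,xs=np.where(l==i); cov=np.cov(np.c_[xs,ys].T); w,v=np.linalg.eigh(cov); d=v[:,1]; d=d*np.sign(d@(ce[i]-120)) 
        # clockwise angle (seen from above) from unit -x ; image rows=+x, cols=+y (y is left of robot) 
        print(show,"at mm",np.round((ce[i]-120)*.5,1),"len",round(4*np.sqrt(w[1])*.5,1),"wid",round(4*np.sqrt(w[0])*.5,1),"pos ang",round(np.degrees(np.arctan2(ce[i][0]-120,-(ce[i][1]-120))),1),"dir ang",round(np.degrees(np.arctan2(d[0],-d[1])),1))
s=ang(sys.argv[1]); comps(s[0],15,400,33,50,"mark"); comps(s[1],15,400,0,22,"line")
go(.5378,.3496,.083,185.4)
E
python3 dial.py d0.png
```

```text
mark at mm [ -1.1 -43.1] len 16.4 wid 2.9 pos ang -1.5 dir ang 1.5
mark at mm [ 13.  -38.6] len 11.5 wid 3.6 pos ang 18.6 dir ang 18.1
mark at mm [ 25.5 -31.4] len 11.2 wid 3.6 pos ang 39.1 dir ang 39.3
mark at mm [-38.8 -27.7] len 5.3 wid 2.1 pos ang -54.5 dir ang -9.7
mark at mm [-28.4 -16.6] len 26.7 wid 3.0 pos ang -59.7 dir ang -145.8
mark at mm [ 34.9 -20.2] len 11.6 wid 4.2 pos ang 60.0 dir ang 59.3
mark at mm [-36.  -21.4] len 4.0 wid 1.6 pos ang -59.3 dir ang -2.9
mark at mm [39.6 -6.8] len 10.7 wid 3.6 pos ang 80.2 dir ang 80.1
mark at mm [-24.6  20.4] len 48.0 wid 8.3 pos ang -129.7 dir ang 141.4
mark at mm [39.6  7.7] len 10.4 wid 3.6 pos ang 101.1 dir ang 99.6
mark at mm [34.6 21.3] len 10.5 wid 3.6 pos ang 121.7 dir ang 121.3
mark at mm [17.  28.6] len 7.9 wid 1.1 pos ang 149.2 dir ang -121.7
mark at mm [25.2 32.4] len 10.5 wid 3.4 pos ang 142.2 dir ang 143.1
mark at mm [ 9.1 32.5] len 6.6 wid 1.9 pos ang 164.3 dir ang -115.9
mark at mm [12.4 39.5] len 11.1 wid 3.3 pos ang 162.5 dir ang 161.0
line at mm [ -1.5 -11.3] len 19.7 wid 3.1 pos ang -7.3 dir ang -0.2
delta [  2.5   0.  126.9] roll -0.2 at [0.54   0.3497 0.2099] rot [ 1.7995e+02  1.5000e-01 -1.7475e+02] q6 -65.6 t 52.3167 F [-0.6 -0.8  0.7] open 0.0854
```

Call:
move_arm([
  [1.5,0,40,0],
  [1.5,0,80,0],
  [1.5,0,110,0],
  [1.5,0,125,0],
  [1.5,0,125,0],
  [1.5,0,125,0],
  [1.5,0,125,0],
])

```text
t: 52.9
tool_pos: [0.5389, 0.3512, 0.0863]
eef_rot: [179.9, 0.3, -174.7]
force: [-0.4, -0.2, 0.6]
opening: 0.0853
```

Call:
move_arm([
  [0,0,0,0],
  [0,0,0,0],
  [0,0,0,0],
  [0,0,0,0],
  [0,0,0,0],
  [0,0,0,0],
  [0,0,0,0],
  [0,0,0,0],
], jaw=255, force=40)

```text
t: 53.57
tool_pos: [0.5375, 0.3496, 0.0833]
eef_rot: [-179.8, -0.0, -174.7]
force: [-3.1, -8.0, 4.4]
opening: 0.013
```

```bash
python3 -c "
from h import *
go(.5378,.3496,.083,185.4);print(bot.sense()['moment'])"
```

```text
delta [-0.3 -0.   0.3] roll -0.1 at [0.5375 0.3496 0.0833] rot [-1.7984e+02 -4.0000e-02 -1.7468e+02] q6 -65.5 t 53.5667 F [-3.1 -8.   4.4] open 0.013
[-1.0954598   0.31012433  0.00271593]
```

Call:
move_arm([
  [0,-1,0,0],
  [0,-1,0,5],
  [0,-1,0,10],
  [0,-1,0,16],
  [0,-1,0,22],
  [0,-1,0,28],
  [0,-1,0,34],
  [0,-1,0,40],
  [0,-1,0,46],
  [0,-1,0,50],
])

```text
t: 54.4
tool_pos: [0.5378, 0.3501, 0.0834]
eef_rot: [179.9, 0.0, 135.1]
force: [0.4, -0.7, 0.6]
opening: 0.0131
```

Call:
move_arm([
  [0,0,0,6],
  [0,0,0,12],
  [0,0,0,17],
  [0,0,0,22],
  [0,0,0,26],
  [0,0,0,29],
  [0,0,0,30.2],
  [0,0,0,30.2],
  [0,0,0,30.2],
])

```text
t: 55.15
tool_pos: [0.5382, 0.3502, 0.0834]
eef_rot: [179.9, -0.0, 105.2]
force: [4.8, 1.9, 0.1]
opening: 0.0133
```

```bash
python3 -c "
from h import *
go(.5378,.3496,.083,105.1);print(bot.sense()['moment'])"
```

```text
delta [-0.5 -0.5  0.4] roll 0.1 at [0.5382 0.3502 0.0834] rot [ 1.7987e+02 -1.0000e-02  1.0524e+02] q6 14.5 t 55.15 F [4.8 1.9 0.1] open 0.0133
[ 0.01865812 -1.11692857 -0.02362104]
```

Release, rise and check the angle.

Call:
move_arm([
  [0,0,0,0],
  [0,0,0,0],
  [0,0,0,0],
  [0,0,0,0],
  [0,0,0,0],
], jaw=0)

```text
t: 55.57
tool_pos: [0.537, 0.3502, 0.0827]
eef_rot: [-180.0, -0.0, 105.2]
force: [-0.1, -0.1, -0.5]
opening: 0.0733
```

Call:
move_arm([
  [0,0,-40,0],
  [0,0,-80,0],
  [0,0,-122,0],
  [0,0,-122,0],
  [0,0,-122,0],
  [0,0,-122,0],
])

```text
t: 56.07
tool_pos: [0.5371, 0.3501, 0.2044]
eef_rot: [-180.0, 0.0, 105.2]
force: [-0.5, 0.4, -0.7]
opening: 0.0854
```

```bash
python3 dial.py d1.png; python3 -c "
import cv2
im=cv2.imread('pics/d1.png');cv2.imwrite('pics/d1c.png',cv2.resize(im[110:310,150:410],None,fx=3,fy=3,interpolation=cv2.INTER_CUBIC))"
```

```text
mark at mm [ -1.1 -43.3] len 15.0 wid 3.8 pos ang -1.4 dir ang -0.4
mark at mm [ -8.5 -43.3] len 14.0 wid 4.3 pos ang -11.0 dir ang -14.6
mark at mm [ 13.1 -38.9] len 10.8 wid 3.9 pos ang 18.6 dir ang 19.0
mark at mm [ 23.8 -35. ] len 17.4 wid 8.3 pos ang 34.2 dir ang -14.0
mark at mm [-26.8 -18.2] len 46.2 wid 8.9 pos ang -55.8 dir ang -140.5
mark at mm [-36.1 -26. ] len 13.4 wid 3.0 pos ang -54.2 dir ang -20.4
mark at mm [ 34.8 -21.7] len 18.7 wid 8.6 pos ang 58.0 dir ang 85.8
mark at mm [39.8 -6.7] len 11.0 wid 3.6 pos ang 80.4 dir ang 81.3
mark at mm [-48.5   1.9] len 7.1 wid 2.3 pos ang -92.3 dir ang -20.4
mark at mm [39.6  7.7] len 10.9 wid 3.7 pos ang 101.0 dir ang 99.7
mark at mm [-42.4  17.8] len 28.4 wid 4.2 pos ang -112.7 dir ang 162.2
mark at mm [-18.7  25.8] len 48.7 wid 9.5 pos ang -144.1 dir ang -60.8
mark at mm [34.7 21.3] len 11.1 wid 3.7 pos ang 121.6 dir ang 118.3
mark at mm [25.2 32.3] len 10.6 wid 3.8 pos ang 142.1 dir ang 141.0
mark at mm [12.6 39.5] len 10.6 wid 3.9 pos ang 162.4 dir ang 161.2
line at mm [-0.3 -9.5] len 8.2 wid 3.7 pos ang -1.7 dir ang 49.8
line at mm [ 9.6 -1.7] len 19.2 wid 2.7 pos ang 79.9 dir ang 80.3
delta [ -0.5   1.2 120.1] roll -80.2 at [0.5368 0.3499 0.2031] rot [-1.7984e+02  3.0000e-02  1.0519e+02] q6 14.6 t 56.1167 F [ 0.1  0.7 -0.2] open 0.0853
```

View pics/d1c.png

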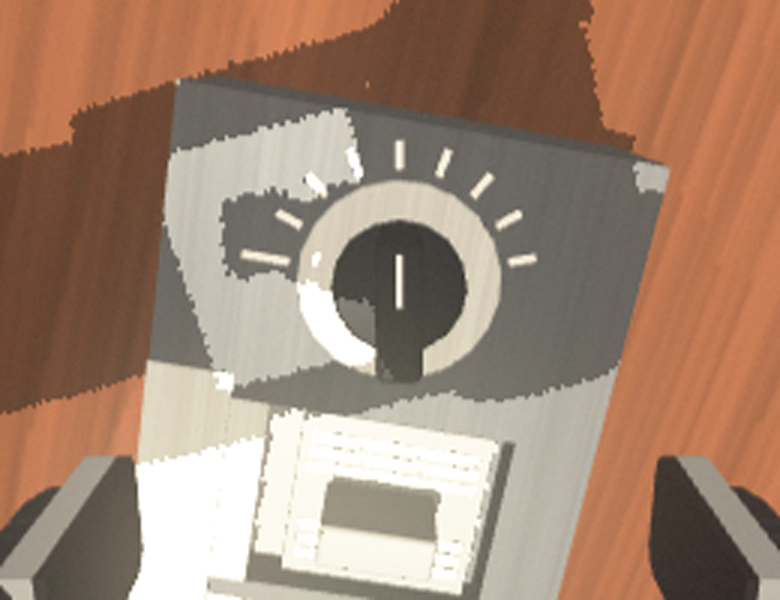

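The line, at about (400,280), points at the 5th mark, which is mark 4 counting from the long stop mark at (265,257). The measured angle is 80.3° against 80.2° wanted. The filter in bay 3 lies flat. Handing in.

```bash
python3 -c "
from station import bot
print(bot.finish_job())"
```

```text
the job is handed in; nothing more can be done
None
```

The job is done and handed in at about 56 s of robot time. No verdict came back.

- **Dial off:** I turned it anticlockwise to its stop. The moment on the wrist rose to 1.2 N m there, and the pointer line sat on the longest mark.
- **Filters:** All four were gripped by the handle and tilted heel-up by pressing the heel against the near edge of the unit's deck. Each tongue went under the lip until it touched the end wall, then I lowered the heel and let go. They are in bays 3, 2, 1 and 0. A picture of the whole unit, taken before the dial was turned back up, showed all four flat with their tongues under the lips and the dial still at its stop.
- **Dial at four clicks:** The last picture shows the line on mark 4, measured at 80.3° against the 80.2° wanted.

**What was off the plan or uncertain:**
- The tilt measured only about 10 to 14°, less than the suggested 20 to 28°. The image fit behind that figure was off by up to 2.6 pixels. All four went in without resistance.
- The three estimates of the unit's position disagreed by about 3 mm, so I used a value between them and checked it at each lip.
- I did not come near the remote, tumbler or bowl, but did not measure them again at the end.
- I saw no filter knocked aside and no slackening of the grip.

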